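# Load a light-sensitive reagent and shield it

## Task

On the analyser deck, take the tall amber reagent vial out of the black rack and stand it, kept upright, in the round well of the aluminium block; after that, put the tall black light hood over it so that the hood stands flat on the block, centred about the well, and let go of it. Set the vial and the hood down rather than dropping them, and leave the two short vials and the short hood where they are.

Things in the scene. Friction and masses are not known exactly. Their poses are not given: they have to be found in the camera images.
- tall_vial_mid (a point): Tall amber glass vial, loose, upright in one of 3 pockets of the black rack. Body 34 mm across, white cap 28 mm across, 90 mm tall, about 90 g. Point: its centre, on the body, 45 mm above its underside; z up; round, so any yaw. The fixed rack runs along x within 0.3 rad: pockets 85 mm apart, 41 mm square, 12 mm deep, floors 6 mm and top 18 mm above the deck.
- tall_hood_knob (a point): Tall light hood, loose, open end down on the deck: black round cup 72 mm across outside, 66 mm inside, 88 mm tall (84 mm clear inside), about 150 g. On its roof stands a round metal knob 24 mm across, 34 mm tall. Point: on the axis in the knob, 22 mm above the roof, 110 mm above the lower rim; grasp the knob here from above at any yaw. z up.
- well (a point): Round well in the middle of the top of a fixed aluminium block 120 x 120 mm, 30 mm high. Point: centre of the well's mouth, level with the block's top; z up. The well is 46 mm across, flared at the mouth, 14 mm deep with a flat floor: the tall vial standing in it has its centre 31 mm and its top 76 mm above this point; the tall hood flat on the block has its knob point 110 mm above it.
- short_vial_a_mid (a point): Bystander: a short reagent vial like the tall one but only 50 mm tall (body 34 mm across, same white cap), in the same black rack. The point is at its centre, 25 mm above its underside; z is the vial's upward axis.
- short_vial_b_mid (a point): Bystander: a short reagent vial like the tall one but only 50 mm tall (body 34 mm across, same white cap), in the same black rack. The point is at its centre, 25 mm above its underside; z is the vial's upward axis.
- short_hood_knob (a point): Bystander: a short hood like the tall one, same 72 mm width and same knob, but only 45 mm tall, standing on the deck near the tall hood (too low to go over the tall vial). The point is inside its knob, 22 mm above its roof and 67 mm above its lower rim; z points up.

How it is judged:
On the way, in this order (a step that is already met when the one before it is completed fails the run):
1. the tall vial stands in the well, let go, with no hood over it yet (horizontal distance between tall_vial_mid and well below 0.012 m and z of tall_vial_mid in the frame of well between 0.026 and 0.036 m and angle between tall_vial_mid's own z axis and vertical below 0.15 rad and contact force between the fingers and tall_vial below 0.2 N and horizontal distance between tall_hood_knob and well above 0.06 m), for 0.2 s.
2. the tall hood stands flat on the block over the vial, let go (horizontal distance between tall_vial_mid and well below 0.012 m and z of tall_vial_mid in the frame of well between 0.026 and 0.036 m and angle between tall_vial_mid's own z axis and vertical below 0.15 rad and horizontal distance between tall_hood_knob and well below 0.015 m and z of tall_hood_knob in the frame of well between 0.105 and 0.115 m and angle between tall_hood_knob's own z axis and vertical below 0.1 rad and contact force between the fingers and tall_hood below 0.2 N), for 0.2 s.
At the end, for the whole second after the job is handed in: The tall vial stands on the floor of the well, within 12 mm of its centre (height within 5 mm) and upright within 0.15 rad; the tall hood stands over it on the block's top face, within 15 mm of the well's centre, rim within 5 mm of the face and upright within 0.1 rad; both released and at rest (all of step 2 and contact force between the fingers and tall_vial below 0.2 N and linear speed of each of tall_vial, tall_hood below 0.02 m/s); the robot touches nothing.
It fails at once if a bystander (short vial or short hood) moved more than 25 mm (distance of any of short_vial_a_mid, short_vial_b_mid, short_hood_knob from where it was at the start of the episode above 0.025 m).
It fails at once if the tall vial tipped more than 0.8 rad (angle between tall_vial_mid's own z axis and vertical above 0.8 rad).
It fails at once if the tall vial or the tall hood dropped (falling free by more than about 20 mm) ((contact force between the fingers and tall_vial below 0.05 N and linear speed of tall_vial above 0.65 m/s) or (contact force between the fingers and tall_hood below 0.05 N and linear speed of tall_hood above 0.65 m/s)).
It also fails if it takes over 67 s, if anything falls off the work surface, if the arm or the gripper's body presses on something with over 40 N, if the wrist force passes 120 N, or if a joint passes its speed limit or range.

## Robot

A 6-joint arm with a two-finger parallel gripper is mounted at the origin on the work surface. World frame = base frame: x ahead of the robot, y to its left, z up, the work surface at z = 0. Lengths are in m, angles in rad, forces in N, time in s.
With the tool pointing down it reaches from about 0.25 to 0.8 m from the base axis. Payload 3.9 kg.
Tool frame: the origin (TCP) lies at the very end of the fingers, on their centre line; the grasp point (between the pads) lies 19 mm behind it (arm.hold_point_z is the distance from the TCP to the grasp point, in m); x points along the fingers, y is the direction in which the jaws open and shut, and the axes are right-handed (so a half turn about x gives the same grasp; the last joint's range is limited). The gripper opens to 85 mm and grips with 20 to 120 N. Pads are 22 mm wide; open, the fingers measure 114 mm over their backs; the gripper's body (76 mm by 85 mm) begins 54 mm behind the grasp point. The pads swing forward as they close: fully open they stand 13 mm farther back than shut.
Start: joints at [-1.158, 0.26, -0.138, 1.173, 0, 1.571], TCP at [0.211, -0.481, 0.231] pointing down, gripper open.
Joint ranges: [-2.78, 2.78], [-0.83, 1.72], [-1.28, 1.37], [-1.9, 2.12], [-1.57, 1.48], [-3.14, 3.14]. Speed limits (rad/s): [2.57, 2.57, 3.14, 3.14, 3.14, 3.14].

## Interface

Orientations are given as a unit quaternion [x, y, z, w].
In Python, from station import arm gives the robot as it stands.
- The arm moves only by the tool drive_tool, never from a script. Its argument "steps" is a list of rows, each an object of numbers: "x", "y", "z": the shift along the tool's x, y, z each as a share of 60 mm, from -1 to 1; "ax", "ay", "az": the turn, a rotation vector about the tool's x, y, z each as a share of pi rad, from -1 to 1; "gripper": the closure, from 0 (fully open) to 1 (shut). In form: [{"x": .., "y": .., "z": .., "ax": .., "ay": .., "az": .., "gripper": ..}, ...]. A call has exactly 5 rows; each row shifts and turns the commanded pose from where the row before left it, along the tool's axes as they then stand; what a row does not reach is not made up. A row lasts 1/8 s, in which the tool goes at most 62.5 mm and 10.7 degrees, less where a joint would pass 70% of its speed; a pose out of reach is approached as far as the arm can. A call with a number of a shift or a turn outside -1 to 1 is refused whole. A call with a gripper value outside its range is refused whole. The fingers move at their own pace and stop on an object; "squeeze" is the grip in N (left out, the last holds). Time passes only in rows, so rows that do not move let the fingers close, or fill a call up. It gives the time, the measured TCP pose, the force and the opening at its end, in the units of the state.
- arm.get_state(): the state, without advancing time (a new reading comes with each control period).
- arm.read_camera(name): name is "side" or "top"; returns the picture (400x640x3 uint8, red, green, blue); there is no depth.
- arm.camera_info(name): a dict with "mtx" (3x3 intrinsics, pixels), "camera_from_world" (4x4, takes a point from world to camera coordinates). Camera axes: x right, y down, z forward; pixel columns grow to the right and rows downward; lengths in m; the calibration is good to about 2 mm. A picture is of the moment at which its call begins. camera_info takes no time and is no camera call.
- arm.job_done(): hands the job in, once; it reports no verdict.
The state is a dict: "clock": time; "qpos": joint angles; "qvel": joint speeds; "joint_torque": joint torques, N m; "tcp_pos": TCP position; "ee_rot": TCP orientation; "force": force on the tool from outside, world axes, zero at the start; "moment": the same for the moment, N m; "finger_gap": finger opening in m.
Only numpy, scipy, OpenCV 4.12 (cv2) and the standard library are available. Lean on these libraries where they do the work, as an engineer would, in place of code of your own. Each camera call takes 0.05 s, during which the arm holds its last target.

## Working session

There is one attempt and no reset: what is moved stays moved. The work goes in short steps, Python scripts to look and compute and a tool call to move; the robot and the scene stay as the last step left them, time stands still between calls to the robot, and variables do not carry over. Pictures are saved under pics/ and viewed, and the job is handed in when it is done.

Besides the shell and the picture viewer there is one more tool, called after ">>>" in YAML: its name, and indented under it one key for each argument. drive_tool: Moves the arm, as the interface text tells. Its arguments: {"type":"object","properties":{"steps":{"type":"array"},"squeeze":{"type":"number"}},"required":["steps"]}

```bash
ls; mkdir -p pics
python3 - <<'E'
from station import arm
import cv2,json
for n in("side","top"):
    im=arm.read_camera(n); cv2.imwrite(f"pics/{n}0.png",im[:,:,::-1])
    i=arm.camera_info(n); print(n,i["mtx"],i["camera_from_world"])
print(arm.get_state(),arm.hold_point_z)
E
```

```text
pics
side [[406.89110717   0.         319.96685927]
 [  0.         406.89110717 192.54421507]
 [  0.           0.           1.        ]] [[-0.99970238 -0.00963941 -0.02241061  0.51802472]
 [ 0.00984959  0.68094542 -0.73226793  0.08443711]
 [ 0.02231903 -0.73227073 -0.68064781  0.86220155]
 [ 0.          0.          0.          1.        ]]
top [[414.74509287   0.         314.40135652]
 [  0.         414.74509287 200.78398925]
 [  0.           0.           1.        ]] [[ 0.0259879  -0.99956701 -0.01379949  0.00628076]
 [-0.99658341 -0.02482282 -0.07877399  0.51739957]
 [ 0.07839733  0.01579951 -0.99679699  0.90457789]
 [ 0.          0.          0.          1.        ]]
{'clock': 0.1, 'qpos': array([-1.15798559e+00,  2.60647127e-01, -1.39289942e-01,  1.17271240e+00,
       -2.02282100e-05,  1.57083675e+00]), 'qvel': array([-0.00071986, -0.00081531,  0.00050292,  0.00120917, -0.00047493,
        0.0003847 ]), 'joint_torque': array([ 6.98896770e-05, -4.06508267e+01,  2.54527509e+01,  1.01158291e-02,
       -8.28716935e-06,  4.73513154e-06]), 'tcp_pos': array([ 0.21035818, -0.48031119,  0.23051418]), 'ee_rot': array([-0.69195903, -0.14554228,  0.6922416 , -0.14426266]), 'force': array([-0.01651415, -0.05216746,  0.24214012]), 'moment': array([0.01652026, 0.02726353, 0.05647534]), 'finger_gap': 0.08493147445751298} 0.0187
```

View pics/side0.png

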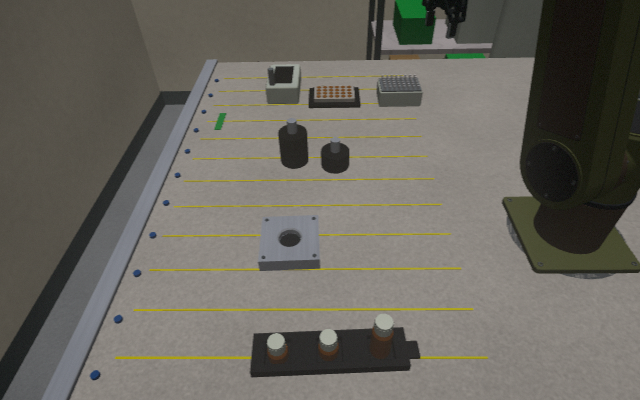

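View pics/top0.png

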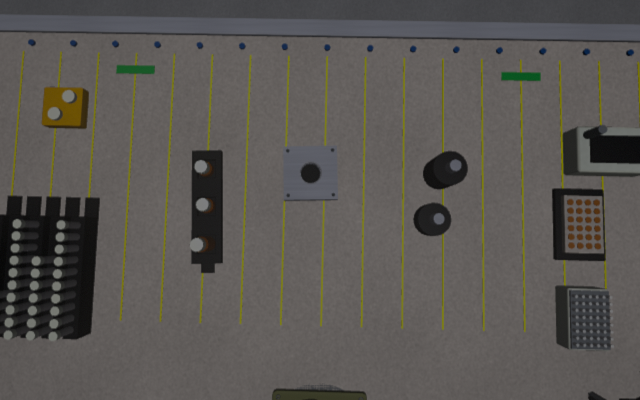

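Side view: the tall vial has its cap at about (384,321), the well is at (290,238), the tall hood knob at (292,126) and the short hood at (335,146). Top view: tall vial cap (197,245), well (311,173), tall knob (455,166). Next I measure these by masks.

```bash
cat > h.py <<'E'
import numpy as np,cv2
from station import arm
def P(n):
    i=arm.camera_info(n); return i["mtx"]@i["camera_from_world"][:3]
def plane(n,uv,z):
    M=P(n); H=M[:,[0,1,3]].copy(); H[:,2]+=M[:,2]*z
    p=np.linalg.solve(H,[*uv,1]); return p[:2]/p[2]
def tri(a,b):
    X=cv2.triangulatePoints(P("side"),P("top"),np.array(a,float).reshape(2,1),np.array(b,float).reshape(2,1))[:,0]; return X[:3]/X[3]
def proj(n,p):
    q=P(n)@[*p,1]; return q[:2]/q[2]
def blobs(im,roi,f):
    x0,y0,x1,y1=roi; m=f(im[y0:y1,x0:x1].astype(int)).astype(np.uint8)
    n,l,s,c=cv2.connectedComponentsWithStats(m)
    return [(s[k][:5]+[x0,y0,0,0,0],c[k]+[x0,y0]) for k in range(1,n) if s[k][4]>15]
E
python3 - <<'E'
import cv2,numpy as np
S=cv2.imread("pics/side0.png");T=cv2.imread("pics/top0.png")
c=lambda I,x,y,w,h:cv2.resize(I[y:y+h,x:x+w],(400,300),interpolation=cv2.INTER_CUBIC)
a=np.vstack([np.hstack([c(S,340,300,80,60),c(S,255,110,80,60)]),np.hstack([c(T,170,215,80,60),c(T,410,140,80,60)])])
cv2.imwrite("pics/crop0.png",a)
from h import blobs
for n,I,r in (("S",S,(260,305,410,370)),("T",T,(185,150,225,265))):
    print(n,"caps",blobs(I,r,lambda i:(i.min(2)>125)))
E
```

```text
S caps [(array([260, 305, 150,   3, 438]), array([334.92465753, 305.99086758])), (array([ 260,  311,  150,   34, 2972]), array([332.11843876, 321.32166891])), (array([267, 333,  17,  16, 207]), array([275.43478261, 340.84541063]))]
T caps []
```

View pics/crop0.png

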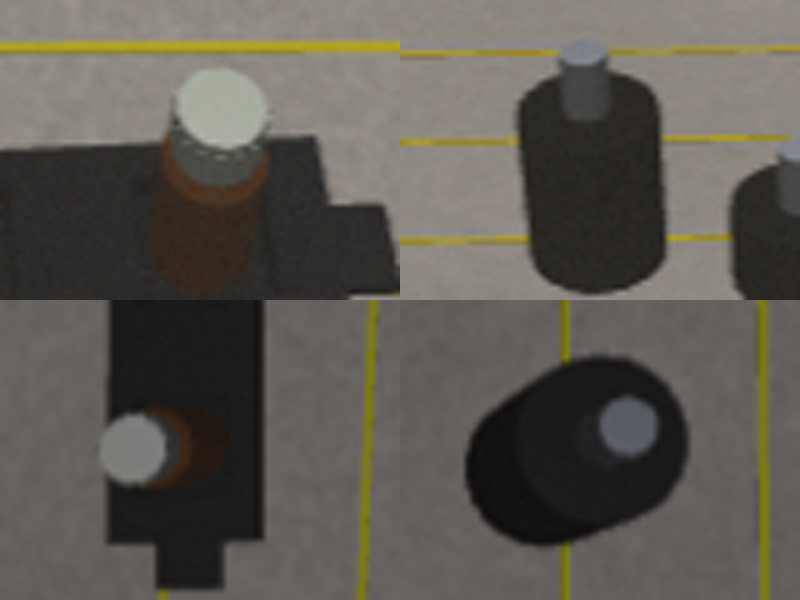

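The crop shows the cap top as a bright ellipse at about (383,321) side and (196,245) top, and the knob top at about (291,120) side and (455,165) top. I'll refine these with tighter masks.

Run:
```python
import cv2,numpy as np
from h import *
S=cv2.imread("pics/side0.png");T=cv2.imread("pics/top0.png")
mx=lambda B:max(B,key=lambda b:b[0][4])
def g(n,I,r,f):
    b=mx(blobs(I,r,f)); print(n,b[0],b[1].round(2)); return b[1]
def show(n,a,b,h):
    X=tri(a,b); print(" ",n,"tri",X.round(4),"reproj err",(proj("side",X)-a).round(2),(proj("top",X)-b).round(2),"planes z=%.3f"%h,plane("side",a,h).round(4),plane("top",b,h).round(4))
a=g("capS",S,(372,311,397,333),lambda i:i.min(2)>160);b=g("capT",T,(187,234,206,256),lambda i:i.min(2)>105)
show("cap",a,b,.096)
a=g("knS",S,(283,116,301,136),lambda i:(i[...,0]>125)&(i[...,0]-i[...,2]>3));b=g("knT",T,(446,155,465,177),lambda i:(i.min(2)>60))
show("knob",a,b,.122)
a=g("knS2",S,(325,134,347,158),lambda i:(i[...,0]>125)&(i[...,0]-i[...,2]>3));b=g("knT2",T,(430,210,447,228),lambda i:(i.min(2)>60))
show("shortknob",a,b,.079)
a=g("wellS",S,(272,226,308,252),lambda i:i.max(2)<95);b=g("wellT",T,(295,158,327,188),lambda i:i.max(2)<60)
show("well",a,b,.03)
# block by screws? block outline
c=lambda I,x,y,w,h:cv2.resize(I[y:y+h,x:x+w],(400,300),interpolation=cv2.INTER_CUBIC)
cv2.imwrite("pics/crop1.png",np.hstack([c(S,250,208,80,60),c(T,271,143,80,60)]))
for nm,p in(("a",0),("b",0)):pass
```

```text
capS [377 316  16  13 110] [384.38 323.44]
capT [190 238  13  13 133] [195.93 244.29]
  cap tri [0.4157 0.2594 0.0895] reproj err [-0.19 -0.  ] [-0.02  0.13] planes z=0.096 [0.4163 0.2631] [0.4162 0.2574]
knS [287 118   9   5  32] [291.06 120.09]
knT [450 159  11  12 104] [455.18 164.79]
  knob tri [ 0.5881 -0.2609  0.1201] reproj err [-0.05 -0.01] [-0.    0.05] planes z=0.122 [ 0.5876 -0.2578] [ 0.5879 -0.2603]
knS2 [331 137   8   5  31] [334.61 139.39]
knT2 [434 213  10  11  95] [438.45 218.14]
  shortknob tri [ 0.4829 -0.2404  0.0762] reproj err [-0.01 -0.  ] [-0.    0.01] planes z=0.079 [ 0.483  -0.2364] [ 0.4828 -0.2396]
wellS [279 230  22  17 296] [289.33 237.86]
wellT [301 164  19  19 296] [310.06 172.9 ]
  well tri [0.5796 0.0307 0.0244] reproj err [0.33 0.04] [ 0.01 -0.29] planes z=0.030 [0.5796 0.0354] [0.5781 0.0305]
```

View pics/crop1.png

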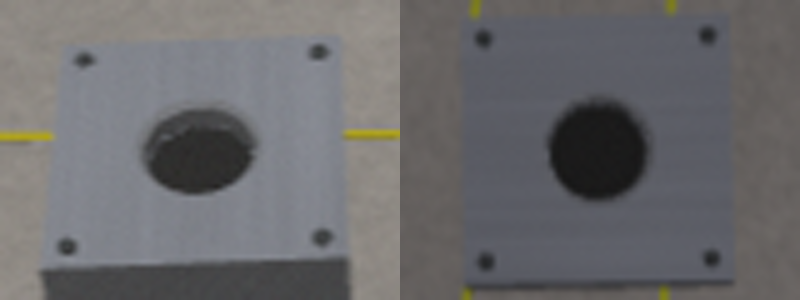

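Run:
```python
from h import *
def X(q):
    a,b,c,d=[np.array([*p,1.]) for p in q]  # tl,tr,bl,br
    x=np.cross(np.cross(a,d),np.cross(b,c)); return x[:2]/x[2]
s=X([(84,60),(319,52),(66,246),(322,238)])/5+[250,208]-.4
t=(X([(483,38),(708,36),(485,262),(711,259)])-[400,0])/5+[271,143]-.4
print(s,t,tri(s,t).round(4),plane("side",s,.03).round(4),plane("top",t,.03).round(4))
for a in[(384.2,321.2)]:
    b=(196,244.45); print(tri(a,b).round(4),plane("side",a,.096).round(4),plane("top",b,.096).round(4))
# knob base check: hood roof etc; robot kinematics: tool axes
st=arm.get_state()
from scipy.spatial.transform import Rotation as R
print(R.from_quat(st["ee_rot"]).as_matrix().round(3))
```

```text
[289.13689889 236.60490757] [309.9993215  172.29934233] [0.5801 0.0307 0.0284] [0.5802 0.0321] [0.5795 0.0307]
[0.4158 0.258  0.0936] [0.4162 0.2594] [0.4158 0.2573]
[[-0.001  0.401 -0.916]
 [ 0.002 -0.916 -0.401]
 [-1.    -0.002  0.   ]]
```

```bash
cat > plan.py <<'E'
import sys,json,numpy as np
from scipy.spatial.transform import Rotation as R
from station import arm
# usage: plan.py x y z yawdeg nrows : shares for a straight move to TCP xyz, tool x down, tool y at yaw; full turn direction as given by sign of difference
x,y,z,yaw,n=map(float,sys.argv[1:6]); n=int(n)
d=float(sys.argv[6]) if len(sys.argv)>6 else 0
s=arm.get_state(); p=np.array(s["tcp_pos"]); r=R.from_quat(s["ee_rot"])
yw=np.radians(yaw); Y=[np.cos(yw),np.sin(yw),0]; X=[0,0,-1]
Rt=R.from_matrix(np.column_stack([X,Y,np.cross(X,Y)]))
rv=(r.inv()*Rt).as_rotvec()
if d and rv[0]*d<0: rv=rv*(1-2*np.pi/np.linalg.norm(rv))
T=np.array([x,y,z]); print("dist mm",(1e3*(T-p)).round(1),"rot deg",np.degrees(rv).round(1))
for k in range(n):
    sh=np.round(r.inv().apply((T-p)/(n-k))/.06,2); t=np.round(rv/(n-k)/np.pi,3)
    print(json.dumps(dict(zip(["x","y","z","ax","ay","az"],[float(v) for v in [*sh,*t]]))))
    p=p+r.apply(sh*.06); r=r*R.from_rotvec(t*np.pi); rv=rv-t*np.pi
E
python3 plan.py 0.416 0.258 0.22 90 20 -1
```

```text
dist mm [205.6 738.3 -10.5] rot deg [-1.563e+02 -1.000e-01  0.000e+00]
{"x": 0.01, "y": -0.49, "z": -0.4, "ax": -0.043, "ay": -0.0, "az": 0.0}
{"x": 0.01, "y": -0.44, "z": -0.47, "ax": -0.043, "ay": -0.0, "az": 0.0}
{"x": 0.01, "y": -0.37, "z": -0.52, "ax": -0.043, "ay": -0.0, "az": 0.0}
{"x": 0.01, "y": -0.3, "z": -0.57, "ax": -0.044, "ay": -0.0, "az": 0.0}
{"x": 0.01, "y": -0.21, "z": -0.6, "ax": -0.043, "ay": -0.0, "az": 0.0}
{"x": 0.01, "y": -0.13, "z": -0.62, "ax": -0.044, "ay": -0.0, "az": 0.0}
{"x": 0.01, "y": -0.04, "z": -0.64, "ax": -0.043, "ay": -0.0, "az": 0.0}
{"x": 0.01, "y": 0.04, "z": -0.64, "ax": -0.044, "ay": -0.0, "az": 0.0}
{"x": 0.01, "y": 0.13, "z": -0.63, "ax": -0.043, "ay": -0.0, "az": 0.0}
{"x": 0.01, "y": 0.21, "z": -0.6, "ax": -0.044, "ay": -0.0, "az": 0.0}
{"x": 0.01, "y": 0.29, "z": -0.57, "ax": -0.043, "ay": -0.0, "az": 0.0}
{"x": 0.01, "y": 0.37, "z": -0.52, "ax": -0.044, "ay": -0.0, "az": 0.0}
{"x": 0.01, "y": 0.44, "z": -0.47, "ax": -0.043, "ay": -0.0, "az": 0.0}
{"x": 0.01, "y": 0.49, "z": -0.4, "ax": -0.044, "ay": -0.0, "az": 0.0}
{"x": 0.01, "y": 0.54, "z": -0.33, "ax": -0.043, "ay": -0.0, "az": 0.0}
{"x": 0.01, "y": 0.59, "z": -0.26, "ax": -0.044, "ay": -0.0, "az": 0.0}
{"x": 0.01, "y": 0.61, "z": -0.17, "ax": -0.043, "ay": -0.0, "az": 0.0}
{"x": 0.01, "y": 0.63, "z": -0.09, "ax": -0.044, "ay": -0.0, "az": 0.0}
{"x": 0.01, "y": 0.64, "z": 0.0, "ax": -0.043, "ay": -0.0, "az": 0.0}
{"x": 0.0, "y": 0.64, "z": 0.09, "ax": -0.044, "ay": -0.001, "az": 0.0}
```

>>> drive_tool:
  steps:
    - {"x": 0.01, "y": -0.49, "z": -0.4, "ax": -0.043, "ay": 0, "az": 0, "gripper": 0}
    - {"x": 0.01, "y": -0.44, "z": -0.47, "ax": -0.043, "ay": 0, "az": 0, "gripper": 0}
    - {"x": 0.01, "y": -0.37, "z": -0.52, "ax": -0.043, "ay": 0, "az": 0, "gripper": 0}
    - {"x": 0.01, "y": -0.3, "z": -0.57, "ax": -0.044, "ay": 0, "az": 0, "gripper": 0}
    - {"x": 0.01, "y": -0.21, "z": -0.6, "ax": -0.043, "ay": 0, "az": 0, "gripper": 0}

```text
clock: 0.72
tcp_pos: [0.2619, -0.2948, 0.2279]
ee_rot: [0.604, 0.369, -0.604, 0.368]
force: [0.7, 0.0, 0.4]
finger_gap: 0.0854
```

```bash
python3 -c "
from station import arm
s=arm.get_state();print(s['qpos'])"; python3 plan.py 0.416 0.258 0.22 90 15 -1
```

```text
[-8.44478272e-01  3.81238540e-02 -4.18495010e-01  1.11489706e+00
  1.96179667e-04  1.20160546e+00]
dist mm [154.1 552.8  -7.9] rot deg [-1.172e+02 -1.000e-01 -0.000e+00]
{"x": 0.01, "y": -0.13, "z": -0.62, "ax": -0.043, "ay": -0.0, "az": -0.0}
{"x": 0.01, "y": -0.04, "z": -0.64, "ax": -0.043, "ay": -0.0, "az": -0.0}
{"x": 0.01, "y": 0.04, "z": -0.64, "ax": -0.043, "ay": -0.0, "az": -0.0}
{"x": 0.01, "y": 0.13, "z": -0.62, "ax": -0.044, "ay": -0.0, "az": -0.0}
{"x": 0.01, "y": 0.21, "z": -0.6, "ax": -0.043, "ay": -0.0, "az": -0.0}
{"x": 0.01, "y": 0.29, "z": -0.57, "ax": -0.044, "ay": -0.0, "az": -0.0}
{"x": 0.01, "y": 0.37, "z": -0.52, "ax": -0.043, "ay": -0.0, "az": -0.0}
{"x": 0.01, "y": 0.43, "z": -0.47, "ax": -0.044, "ay": -0.0, "az": -0.0}
{"x": 0.01, "y": 0.49, "z": -0.4, "ax": -0.043, "ay": -0.0, "az": -0.0}
{"x": 0.01, "y": 0.55, "z": -0.33, "ax": -0.044, "ay": -0.0, "az": -0.0}
{"x": 0.01, "y": 0.58, "z": -0.25, "ax": -0.043, "ay": -0.0, "az": -0.0}
{"x": 0.01, "y": 0.62, "z": -0.17, "ax": -0.044, "ay": -0.0, "az": -0.0}
{"x": 0.01, "y": 0.63, "z": -0.09, "ax": -0.043, "ay": -0.0, "az": -0.0}
{"x": 0.0, "y": 0.64, "z": -0.0, "ax": -0.044, "ay": -0.0, "az": -0.0}
{"x": 0.01, "y": 0.63, "z": 0.08, "ax": -0.043, "ay": -0.0, "az": -0.0}
```

>>> drive_tool:
  steps:
    - {"x": 0.01, "y": -0.13, "z": -0.62, "ax": -0.043, "ay": 0, "az": 0, "gripper": 0}
    - {"x": 0.01, "y": -0.04, "z": -0.64, "ax": -0.043, "ay": 0, "az": 0, "gripper": 0}
    - {"x": 0.01, "y": 0.04, "z": -0.64, "ax": -0.043, "ay": 0, "az": 0, "gripper": 0}
    - {"x": 0.01, "y": 0.13, "z": -0.62, "ax": -0.044, "ay": 0, "az": 0, "gripper": 0}
    - {"x": 0.01, "y": 0.21, "z": -0.6, "ax": -0.043, "ay": 0, "az": 0, "gripper": 0}

```text
clock: 1.35
tcp_pos: [0.314, -0.1111, 0.2251]
ee_rot: [0.447, 0.548, -0.447, 0.548]
force: [-0.4, 0.9, 0.8]
finger_gap: 0.0851
```

>>> drive_tool:
  steps:
    - {"x": 0.01, "y": 0.29, "z": -0.57, "ax": -0.044, "ay": 0, "az": 0, "gripper": 0}
    - {"x": 0.01, "y": 0.37, "z": -0.52, "ax": -0.043, "ay": 0, "az": 0, "gripper": 0}
    - {"x": 0.01, "y": 0.43, "z": -0.47, "ax": -0.044, "ay": 0, "az": 0, "gripper": 0}
    - {"x": 0.01, "y": 0.49, "z": -0.4, "ax": -0.043, "ay": 0, "az": 0, "gripper": 0}
    - {"x": 0.01, "y": 0.55, "z": -0.33, "ax": -0.044, "ay": 0, "az": 0, "gripper": 0}

```text
clock: 1.98
tcp_pos: [0.3661, 0.0729, 0.2221]
ee_rot: [0.236, 0.666, -0.237, 0.666]
force: [0.8, -0.1, 0.3]
finger_gap: 0.0852
```

>>> drive_tool:
  steps:
    - {"x": 0.01, "y": 0.58, "z": -0.25, "ax": -0.043, "ay": 0, "az": 0, "gripper": 0}
    - {"x": 0.01, "y": 0.62, "z": -0.17, "ax": -0.044, "ay": 0, "az": 0, "gripper": 0}
    - {"x": 0.01, "y": 0.63, "z": -0.09, "ax": -0.043, "ay": 0, "az": 0, "gripper": 0}
    - {"x": 0, "y": 0.64, "z": 0, "ax": -0.044, "ay": 0, "az": 0, "gripper": 0}
    - {"x": 0.01, "y": 0.63, "z": 0.08, "ax": -0.043, "ay": 0, "az": 0, "gripper": 0}

```text
clock: 2.6
tcp_pos: [0.4183, 0.2567, 0.2195]
ee_rot: [-0.0, 0.707, -0.0, 0.707]
force: [0.7, -0.6, 0.3]
finger_gap: 0.0854
```

```bash
python3 plan.py 0.416 0.258 0.12 90 5
python3 - <<'E'
from h import *
for n in("side","top"):
    cv2.imwrite(f"pics/{n}1.png",arm.read_camera(n)[:,:,::-1])
S=cv2.imread("pics/side1.png");T=cv2.imread("pics/top1.png")
cv2.imwrite("pics/c1.png",np.hstack([cv2.resize(S[200:400,240:480],(480,400)),cv2.resize(T[140:300,130:258],(320,400))]))
E
```

```text
dist mm [ -2.3   1.3 -99.5] rot deg [-0. -0.  0.]
{"x": 0.33, "y": 0.0, "z": -0.01, "ax": -0.0, "ay": -0.0, "az": 0.0}
{"x": 0.33, "y": 0.01, "z": -0.01, "ax": -0.0, "ay": -0.0, "az": 0.0}
{"x": 0.33, "y": 0.0, "z": -0.01, "ax": -0.0, "ay": -0.0, "az": 0.0}
{"x": 0.33, "y": 0.01, "z": -0.0, "ax": -0.0, "ay": -0.0, "az": 0.0}
{"x": 0.34, "y": 0.0, "z": -0.01, "ax": -0.0, "ay": -0.0, "az": 0.0}
```

View pics/c1.png

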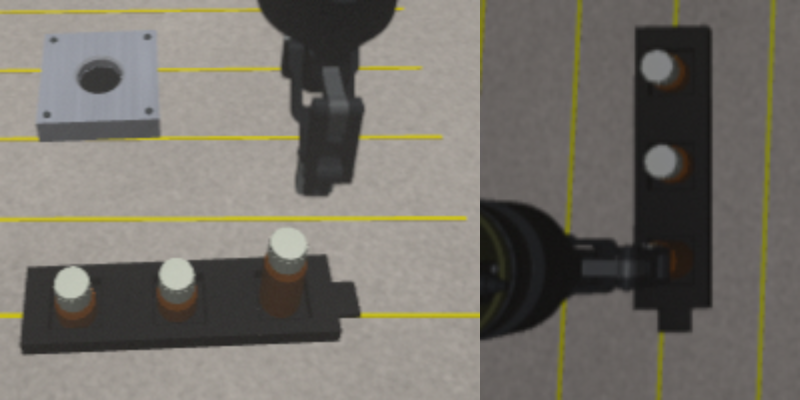

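The gripper hangs above the tall vial with the jaws across the rack: the fingers are at about (330,190) in the side crop, and the vial cap at (288,245). Next I go down.

>>> drive_tool:
  steps:
    - {"x": 0.33, "y": 0, "z": -0.01, "gripper": 0}
    - {"x": 0.33, "y": 0.01, "z": -0.01, "gripper": 0}
    - {"x": 0.33, "y": 0, "z": -0.01, "gripper": 0}
    - {"x": 0.33, "y": 0.01, "z": 0, "gripper": 0}
    - {"x": 0.33, "y": 0, "z": -0.01, "gripper": 0}

```text
schema error: expected keys x, y, z, ax, ay, az, gripper
```

```bash
python3 plan.py 0.416 0.258 0.040 90 10
python3 - <<'E'
from h import *
for n in("side","top"):
    cv2.imwrite(f"pics/{n}2.png",arm.read_camera(n)[:,:,::-1])
S=cv2.imread("pics/side2.png");T=cv2.imread("pics/top2.png")
cv2.imwrite("pics/c2.png",np.hstack([cv2.resize(S[260:380,320:440],(400,400)),cv2.resize(T[210:290,140:220],(400,400))]))
E
```

```text
dist mm [  -3.4   -0.8 -179.3] rot deg [-0.   0.  -0.1]
{"x": 0.3, "y": -0.0, "z": -0.01, "ax": -0.0, "ay": 0.0, "az": -0.0}
{"x": 0.3, "y": -0.0, "z": -0.01, "ax": -0.0, "ay": 0.0, "az": -0.0}
{"x": 0.3, "y": -0.0, "z": -0.0, "ax": -0.0, "ay": 0.0, "az": -0.0}
{"x": 0.3, "y": -0.0, "z": -0.01, "ax": -0.0, "ay": 0.0, "az": -0.0}
{"x": 0.3, "y": -0.0, "z": -0.0, "ax": -0.0, "ay": 0.0, "az": -0.0}
{"x": 0.3, "y": -0.0, "z": -0.01, "ax": -0.0, "ay": 0.0, "az": -0.0}
{"x": 0.3, "y": -0.0, "z": -0.0, "ax": -0.0, "ay": 0.0, "az": -0.0}
{"x": 0.3, "y": -0.01, "z": -0.01, "ax": -0.0, "ay": 0.0, "az": -0.0}
{"x": 0.29, "y": -0.0, "z": -0.0, "ax": -0.0, "ay": 0.0, "az": -0.0}
{"x": 0.3, "y": -0.01, "z": -0.01, "ax": -0.0, "ay": 0.0, "az": -0.0}
```

View pics/c2.png

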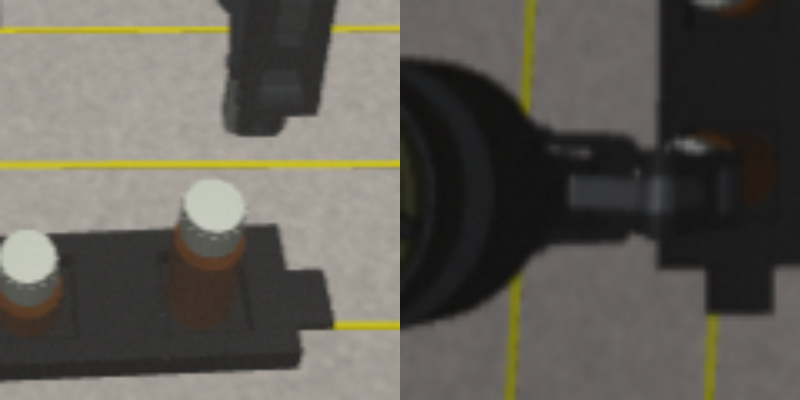

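The call was refused because it left out keys, so nothing moved. The picture shows the fingers still high above the vial.

>>> drive_tool:
  steps:
    - {"x": 0.3, "y": 0, "z": -0.01, "ax": 0, "ay": 0, "az": 0, "gripper": 0}
    - {"x": 0.3, "y": 0, "z": -0.01, "ax": 0, "ay": 0, "az": 0, "gripper": 0}
    - {"x": 0.3, "y": 0, "z": -0.02, "ax": 0, "ay": 0, "az": 0, "gripper": 0}
    - {"x": 0.3, "y": -0.01, "z": -0.01, "ax": 0, "ay": 0, "az": 0, "gripper": 0}
    - {"x": 0.3, "y": 0, "z": 0, "ax": 0, "ay": 0, "az": 0, "gripper": 0}

```text
clock: 3.42
tcp_pos: [0.4146, 0.2535, 0.1294]
ee_rot: [0.002, 0.707, -0.003, 0.707]
force: [-0.7, 0.0, -0.0]
finger_gap: 0.0856
```

```bash
python3 plan.py 0.416 0.258 0.040 90 5
python3 - <<'E'
from h import *
for n in("side","top"):
    cv2.imwrite(f"pics/{n}3.png",arm.read_camera(n)[:,:,::-1])
S=cv2.imread("pics/side3.png");T=cv2.imread("pics/top3.png")
cv2.imwrite("pics/c3.png",np.hstack([cv2.resize(S[260:380,320:440],(400,400)),cv2.resize(T[210:290,140:220],(400,400))]))
E
```

```text
dist mm [  1.4   4.5 -89.4] rot deg [-0.4 -0.   0. ]
{"x": 0.3, "y": 0.02, "z": 0.0, "ax": -0.0, "ay": -0.0, "az": 0.0}
{"x": 0.3, "y": 0.01, "z": 0.01, "ax": -0.001, "ay": -0.0, "az": 0.0}
{"x": 0.3, "y": 0.02, "z": 0.0, "ax": -0.0, "ay": -0.0, "az": 0.0}
{"x": 0.29, "y": 0.01, "z": 0.01, "ax": -0.001, "ay": -0.0, "az": 0.0}
{"x": 0.3, "y": 0.02, "z": 0.0, "ax": -0.0, "ay": -0.0, "az": 0.0}
```

View pics/c3.png

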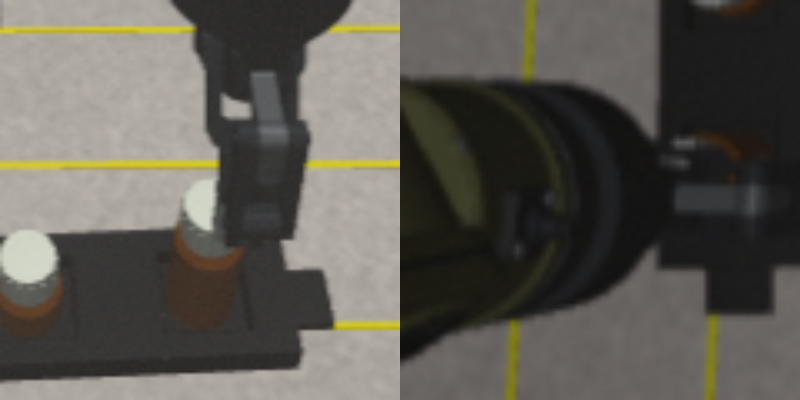

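```bash
python3 plan.py 0.416 0.258 0.040 90 1
python3 - <<'E'
from h import *
s=arm.get_state(); p=s["tcp_pos"]; print(s["clock"],p.round(4),s["qvel"].round(4))
from scipy.spatial.transform import Rotation as R
print(R.from_quat(s["ee_rot"]).as_matrix().round(3))
for n in("side","top"):
    for dy in(-.045,0,.045): print(n,dy,proj(n,p+[0,dy,0.0]).round(1),proj(n,p+[0,dy,0.03]).round(1))
E
python3 -c "
import cv2,numpy as np
S=cv2.imread('pics/side3.png');T=cv2.imread('pics/top3.png')
cv2.imwrite('pics/c3b.png',np.hstack([cv2.resize(S[260:340,350:430],(400,400)),cv2.resize(T[220:280,150:210],(400,400))])*1)"
```

```text
dist mm [  2.7   5.2 -88.2] rot deg [-0.4 -0.2  0.2]
{"x": 1.47, "y": 0.09, "z": 0.05, "ax": -0.002, "ay": -0.001, "az": 0.001}
3.525 [0.4133 0.2528 0.1282] [ 0.0043 -0.0152  0.0471  0.0348  0.0027 -0.0001]
[[-0.004  0.007  1.   ]
 [-0.003  1.    -0.007]
 [-1.    -0.003 -0.004]]
side -0.045 [384.3 280.2] [386.  268.5]
side 0 [387.6 305.8] [389.5 294.3]
side 0.045 [391.2 334.4] [393.4 323.3]
top -0.045 [216.2 246.8] [212.2 247.4]
top 0 [193.3 246.2] [188.5 246.7]
top 0.045 [170.5 245.6] [164.8 246.1]
```

View pics/c3b.png

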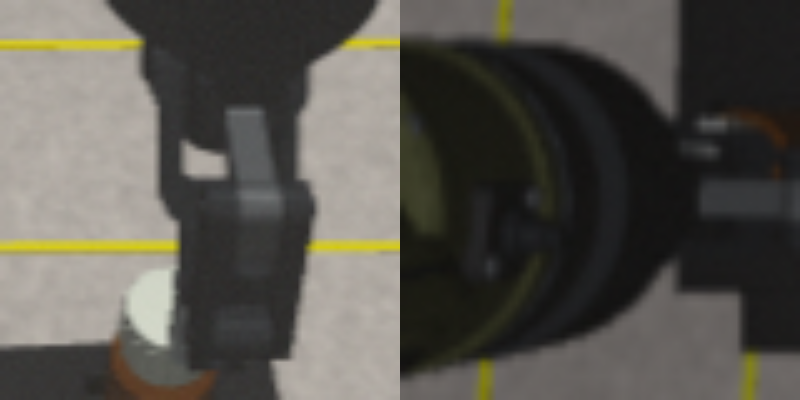

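>>> drive_tool:
  steps:
    - {"x": 0, "y": 0, "z": 0, "ax": 0, "ay": 0, "az": 0, "gripper": 0}
    - {"x": 0, "y": 0, "z": 0, "ax": 0, "ay": 0, "az": 0, "gripper": 0}
    - {"x": 0, "y": 0, "z": 0, "ax": 0, "ay": 0, "az": 0, "gripper": 0}
    - {"x": 0, "y": 0, "z": 0, "ax": 0, "ay": 0, "az": 0, "gripper": 0}
    - {"x": 0, "y": 0, "z": 0, "ax": 0, "ay": 0, "az": 0, "gripper": 0}

```text
clock: 4.15
tcp_pos: [0.4154, 0.2551, 0.13]
ee_rot: [0.002, 0.707, -0.002, 0.707]
force: [0.3, 0.4, 0.1]
finger_gap: 0.085
```

Run:
```python
from h import *
s=arm.get_state(); p=s["tcp_pos"]; print({k:np.round(v,4) for k,v in s.items()})
for n in("side","top"):
    cv2.imwrite(f"pics/{n}4.png",arm.read_camera(n)[:,:,::-1])
s=arm.get_state();print(s["tcp_pos"].round(4))
S=cv2.imread('pics/side4.png');T=cv2.imread('pics/top4.png')
cv2.imwrite('pics/c4.png',np.hstack([cv2.resize(S[220:380,340:460],(375,500)),cv2.resize(T[200:300,130:210],(400,500))]))
```

```text
{'clock': np.float64(4.15), 'qpos': array([ 0.5507,  0.265 , -0.4113,  0.8942,  0.    ,  0.5557]), 'qvel': array([-0.0004,  0.0023, -0.0007, -0.0012,  0.0004,  0.0013]), 'joint_torque': array([-1.46000e-02, -3.82022e+01,  2.27517e+01, -1.80000e-03,
       -1.00000e-03,  1.00000e-04]), 'tcp_pos': array([0.4154, 0.2551, 0.13  ]), 'ee_rot': array([ 0.0018,  0.707 , -0.0017,  0.7072]), 'force': array([0.3346, 0.4468, 0.0844]), 'moment': array([0.0047, 0.0587, 0.021 ]), 'finger_gap': np.float64(0.085)}
[0.4153 0.2551 0.1299]
```

View pics/c4.png

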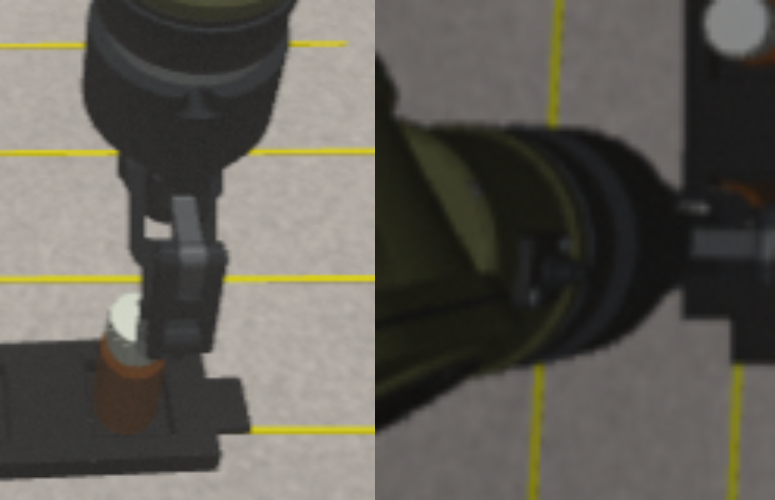

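The near finger sits about 4 mm to the −x side of the vial in both views, while its reported x says otherwise. I'll aim at x=0.419, y=0.258.

```bash
python3 plan.py 0.419 0.2575 0.040 90 5
```

```text
dist mm [  3.7   2.4 -89.9] rot deg [-0.3 -0.   0. ]
{"x": 0.3, "y": 0.01, "z": 0.01, "ax": -0.0, "ay": -0.0, "az": 0.0}
{"x": 0.3, "y": 0.01, "z": 0.01, "ax": -0.0, "ay": -0.0, "az": 0.0}
{"x": 0.3, "y": 0.01, "z": 0.01, "ax": -0.001, "ay": -0.0, "az": 0.0}
{"x": 0.3, "y": 0.01, "z": 0.02, "ax": -0.0, "ay": -0.0, "az": 0.0}
{"x": 0.3, "y": 0.0, "z": 0.01, "ax": -0.001, "ay": -0.0, "az": 0.0}
```

>>> drive_tool:
  steps:
    - {"x": 0, "y": 0.04, "z": 0.06, "ax": -0.001, "ay": 0, "az": 0, "gripper": 0}
    - {"x": 0.2, "y": 0, "z": 0, "ax": 0, "ay": 0, "az": 0, "gripper": 0}
    - {"x": 0.2, "y": 0, "z": 0, "ax": 0, "ay": 0, "az": 0, "gripper": 0}
    - {"x": 0.2, "y": 0, "z": 0, "ax": 0, "ay": 0, "az": 0, "gripper": 0}
    - {"x": 0, "y": 0, "z": 0, "ax": 0, "ay": 0, "az": 0, "gripper": 0}

```text
clock: 4.88
tcp_pos: [0.4177, 0.2566, 0.0924]
ee_rot: [0.0, 0.708, -0.001, 0.706]
force: [0.1, 0.1, 0.2]
finger_gap: 0.0855
```

```bash
python3 plan.py 0.419 0.2575 0.040 90 3;  python3 - <<'E'
from h import *
s=arm.get_state(); p=s["tcp_pos"]; print(p.round(4),s["force"].round(1))
for n in("side","top"):
    cv2.imwrite(f"pics/{n}5.png",arm.read_camera(n)[:,:,::-1])
S=cv2.imread('pics/side5.png');T=cv2.imread('pics/top5.png')
cv2.imwrite('pics/c5.png',np.hstack([cv2.resize(S[220:380,340:460],(375,500)),cv2.resize(T[200:300,130:210],(400,500))]))
E
```

```text
dist mm [  1.3   0.9 -52.4] rot deg [-0.1 -0.2  0.1]
{"x": 0.29, "y": 0.01, "z": 0.01, "ax": -0.0, "ay": -0.0, "az": 0.0}
{"x": 0.29, "y": 0.0, "z": 0.01, "ax": -0.0, "ay": -0.0, "az": 0.0}
{"x": 0.29, "y": 0.01, "z": 0.0, "ax": -0.001, "ay": -0.001, "az": 0.001}
[0.4177 0.2566 0.0924] [0.1 0.1 0.2]
```

View pics/c5.png

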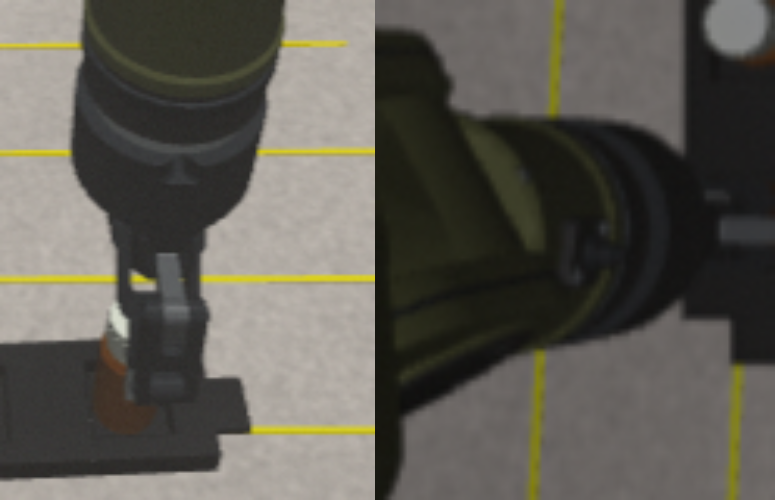

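>>> drive_tool:
  steps:
    - {"x": 0, "y": 0.01, "z": 0.06, "ax": 0, "ay": 0, "az": 0, "gripper": 0}
    - {"x": 0.29, "y": 0, "z": 0, "ax": 0, "ay": 0, "az": 0, "gripper": 0}
    - {"x": 0.29, "y": 0, "z": 0, "ax": 0, "ay": 0, "az": 0, "gripper": 0}
    - {"x": 0.28, "y": 0, "z": 0, "ax": 0, "ay": 0, "az": 0, "gripper": 0}
    - {"x": 0, "y": 0, "z": 0, "ax": 0, "ay": 0, "az": 0, "gripper": 0}

```text
clock: 5.6
tcp_pos: [0.4221, 0.2576, 0.0417]
ee_rot: [0.0, 0.708, -0.001, 0.707]
force: [0.2, -0.4, -0.2]
finger_gap: 0.0853
```

Run:
```python
from h import *
s=arm.get_state(); p=s["tcp_pos"]; print(p.round(4),s["force"].round(1))
for n in("side","top"):
    cv2.imwrite(f"pics/{n}6.png",arm.read_camera(n)[:,:,::-1])
S=cv2.imread('pics/side6.png');T=cv2.imread('pics/top6.png')
cv2.imwrite('pics/c6.png',np.hstack([cv2.resize(S[220:380,340:460],(375,500)),cv2.resize(T[200:300,130:210],(400,500))]))
```

```text
[0.4221 0.2576 0.0417] [ 0.2 -0.4 -0.2]
```

View pics/c6.png

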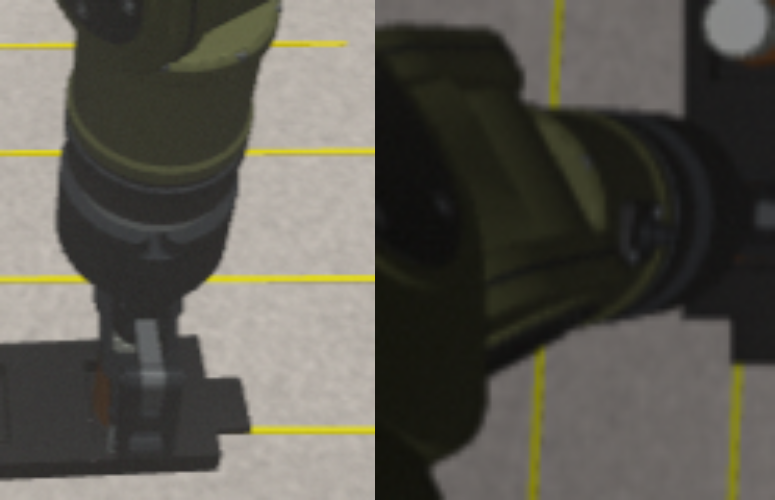

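The near finger now sits about 3 mm to the −x side of the vial axis, which is well within the pad width, so I close.

>>> drive_tool:
  steps:
    - {"x": 0, "y": 0, "z": 0.03, "ax": 0, "ay": 0, "az": 0, "gripper": 0.3}
    - {"x": 0, "y": 0, "z": 0, "ax": 0, "ay": 0, "az": 0, "gripper": 0.5}
    - {"x": 0, "y": 0, "z": 0, "ax": 0, "ay": 0, "az": 0, "gripper": 0.8}
    - {"x": 0, "y": 0, "z": 0, "ax": 0, "ay": 0, "az": 0, "gripper": 0.8}
    - {"x": 0, "y": 0, "z": 0, "ax": 0, "ay": 0, "az": 0, "gripper": 0.8}
  squeeze: 40

```text
clock: 6.32
tcp_pos: [0.4248, 0.2583, 0.0429]
ee_rot: [0.001, 0.707, -0.0, 0.707]
force: [-1.1, -0.3, 5.1]
finger_gap: 0.0327
```

>>> drive_tool:
  steps:
    - {"x": 0, "y": 0, "z": 0, "ax": 0, "ay": 0, "az": 0, "gripper": 0.8}
    - {"x": -0.2, "y": 0, "z": 0, "ax": 0, "ay": 0, "az": 0, "gripper": 0.8}
    - {"x": -0.4, "y": 0, "z": 0, "ax": 0, "ay": 0, "az": 0, "gripper": 0.8}
    - {"x": -0.4, "y": 0, "z": 0, "ax": 0, "ay": 0, "az": 0, "gripper": 0.8}
    - {"x": -0.4, "y": 0, "z": 0, "ax": 0, "ay": 0, "az": 0, "gripper": 0.8}

```text
clock: 6.95
tcp_pos: [0.424, 0.2577, 0.1273]
ee_rot: [0.001, 0.707, -0.001, 0.707]
force: [0.6, -0.8, -0.3]
finger_gap: 0.0324
```

```bash
python3 - <<'E'
from h import *
s=arm.get_state(); p=s["tcp_pos"]; print(p.round(4),s["force"].round(1),s["finger_gap"])
for n in("side","top"):
    cv2.imwrite(f"pics/{n}7.png",arm.read_camera(n)[:,:,::-1])
S=cv2.imread('pics/side7.png');T=cv2.imread('pics/top7.png')
cv2.imwrite('pics/c7.png',np.hstack([cv2.resize(S[220:380,340:460],(375,500)),cv2.resize(T[200:300,130:210],(400,500))]))
E
python3 plan.py .586 .031 .13 90 8; python3 plan.py .586 .031 .13 0 10
```

```text
[0.424  0.2577 0.1273] [ 0.6 -0.8 -0.3] 0.03238038375212114
dist mm [ 159.9 -228.     1.1] rot deg [-0.1  0.2 -0.1]
{"x": -0.0, "y": -0.47, "z": 0.33, "ax": -0.0, "ay": 0.0, "az": -0.0}
{"x": -0.0, "y": -0.47, "z": 0.33, "ax": -0.0, "ay": 0.0, "az": -0.0}
{"x": -0.0, "y": -0.48, "z": 0.34, "ax": -0.0, "ay": 0.0, "az": -0.0}
{"x": -0.0, "y": -0.47, "z": 0.33, "ax": -0.0, "ay": 0.0, "az": -0.0}
{"x": -0.0, "y": -0.48, "z": 0.34, "ax": -0.0, "ay": 0.0, "az": -0.0}
{"x": -0.01, "y": -0.47, "z": 0.33, "ax": -0.0, "ay": 0.0, "az": -0.0}
{"x": -0.0, "y": -0.48, "z": 0.34, "ax": -0.0, "ay": 0.001, "az": -0.0}
{"x": -0.01, "y": -0.47, "z": 0.33, "ax": -0.001, "ay": 0.0, "az": -0.001}
dist mm [ 159.9 -228.     1.1] rot deg [89.9  0.1 -0.3]
{"x": -0.0, "y": -0.38, "z": 0.27, "ax": 0.05, "ay": 0.0, "az": -0.0}
{"x": -0.0, "y": -0.33, "z": 0.32, "ax": 0.05, "ay": 0.0, "az": -0.0}
{"x": -0.0, "y": -0.28, "z": 0.37, "ax": 0.05, "ay": 0.0, "az": -0.0}
{"x": -0.0, "y": -0.22, "z": 0.41, "ax": 0.05, "ay": 0.0, "az": -0.0}
{"x": -0.0, "y": -0.15, "z": 0.44, "ax": 0.05, "ay": 0.0, "az": -0.0}
{"x": -0.0, "y": -0.08, "z": 0.46, "ax": 0.05, "ay": 0.0, "az": -0.0}
{"x": -0.0, "y": -0.01, "z": 0.46, "ax": 0.05, "ay": 0.0, "az": -0.0}
{"x": -0.01, "y": 0.07, "z": 0.46, "ax": 0.05, "ay": 0.0, "az": -0.001}
{"x": -0.0, "y": 0.14, "z": 0.44, "ax": 0.05, "ay": 0.0, "az": -0.0}
{"x": -0.01, "y": 0.21, "z": 0.42, "ax": 0.049, "ay": 0.0, "az": -0.001}
```

View pics/c7.png

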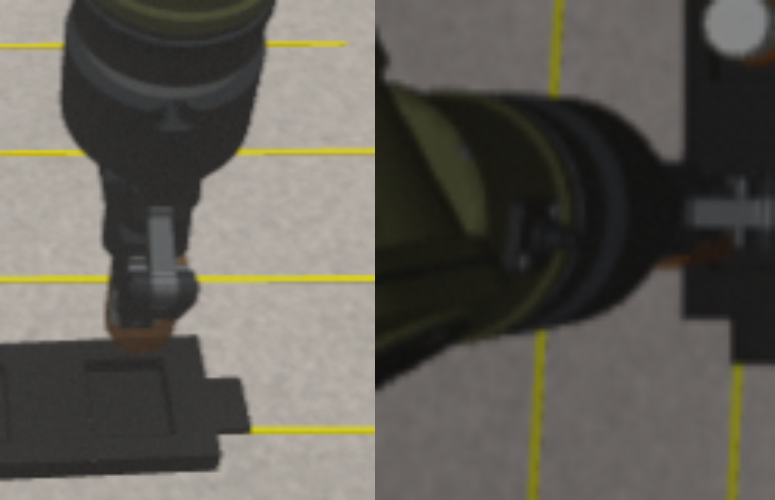

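The vial is held (gap 32 mm) and its underside shows at about (385,330) in the side view. I carry it over the well.

>>> drive_tool:
  steps:
    - {"x": 0, "y": -0.2, "z": 0.15, "ax": 0, "ay": 0, "az": 0, "gripper": 0.8}
    - {"x": 0, "y": -0.5, "z": 0.35, "ax": 0, "ay": 0, "az": 0, "gripper": 0.8}
    - {"x": 0, "y": -0.5, "z": 0.4, "ax": 0, "ay": 0, "az": 0, "gripper": 0.8}
    - {"x": 0, "y": -0.5, "z": 0.4, "ax": 0, "ay": 0, "az": 0, "gripper": 0.8}
    - {"x": 0, "y": -0.5, "z": 0.4, "ax": 0, "ay": 0, "az": 0, "gripper": 0.8}

```text
clock: 7.68
tcp_pos: [0.526, 0.1235, 0.1246]
ee_rot: [0.001, 0.708, -0.001, 0.706]
force: [-0.2, 1.1, -0.3]
finger_gap: 0.0326
```

>>> drive_tool:
  steps:
    - {"x": 0, "y": -0.5, "z": 0.4, "ax": 0, "ay": 0, "az": 0, "gripper": 0.8}
    - {"x": 0, "y": -0.5, "z": 0.35, "ax": 0, "ay": 0, "az": 0, "gripper": 0.8}
    - {"x": 0, "y": -0.4, "z": 0.2, "ax": 0, "ay": 0, "az": 0, "gripper": 0.8}
    - {"x": 0, "y": -0.15, "z": 0.1, "ax": 0, "ay": 0, "az": 0, "gripper": 0.8}
    - {"x": 0, "y": 0, "z": 0, "ax": 0, "ay": 0, "az": 0, "gripper": 0.8}

```text
clock: 8.3
tcp_pos: [0.5885, 0.032, 0.1253]
ee_rot: [0.001, 0.708, -0.001, 0.706]
force: [-0.3, 0.5, -0.5]
finger_gap: 0.0325
```

```bash
python3 plan.py .589 .031 .13 90 1;python3 - <<'E'
from h import *
s=arm.get_state(); p=s["tcp_pos"]; print(p.round(4),s["force"].round(1),s["finger_gap"])
for n in("side","top"):
    cv2.imwrite(f"pics/{n}8.png",arm.read_camera(n)[:,:,::-1])
S=cv2.imread('pics/side8.png');T=cv2.imread('pics/top8.png')
cv2.imwrite('pics/c8.png',np.hstack([cv2.resize(S[150:280,240:344],(400,500)),cv2.resize(T[130:230,260:340],(400,500))]))
E
```

```text
dist mm [ 0.5 -1.   4.7] rot deg [-0.2 -0.1 -0. ]
{"x": -0.08, "y": -0.02, "z": 0.01, "ax": -0.001, "ay": -0.001, "az": -0.0}
[0.5885 0.032  0.1253] [-0.3  0.5 -0.5] 0.03245083689644749
```

View pics/c8.png

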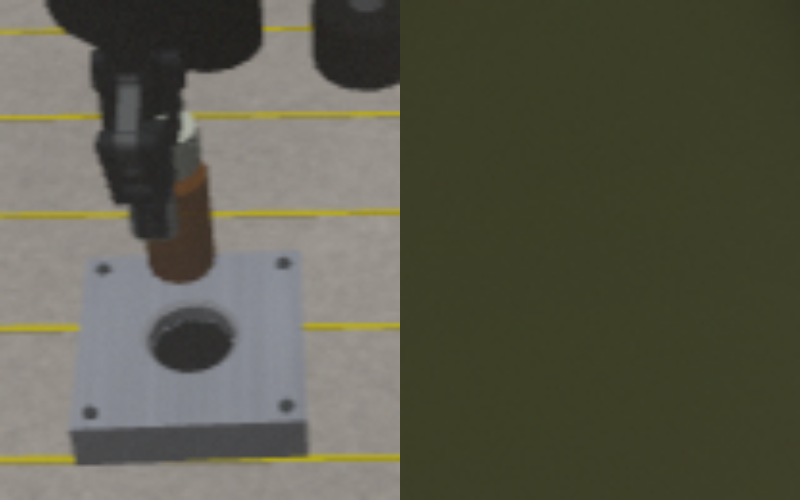

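Run:
```python
from h import *
S=cv2.imread("pics/side8.png")
# amber mask
m=blobs(S,(270,180,300,230),lambda i:(i[...,2]-i[...,0]>18)&(i[...,2]<160)); print(m)
i=S[180:230,270:300].astype(int); M=(i[...,2]-i[...,0]>18)
for r in range(15,45,2):
    c=np.where(M[r])[0]; print(r+180,(c.min()+270,c.max()+270) if len(c) else None)
for z in(.088,.086,.090): print(z,plane("side",(286.9,217.2),z).round(4))
for q in((.579,.031,.088),(.579,.031,.178)): print(proj("side",q).round(1), proj("side",np.add(q,[-.017,0,0])).round(1),proj("side",np.add(q,[.0,0.017,0])).round(1))
```

```text
[(array([278, 192,  18,  32, 306]), array([288.2745098 , 210.02941176]))]
195 (np.int64(290), np.int64(293))
197 (np.int64(285), np.int64(293))
199 (np.int64(285), np.int64(293))
201 (np.int64(286), np.int64(293))
203 (np.int64(286), np.int64(293))
205 (np.int64(270), np.int64(299))
207 (np.int64(287), np.int64(294))
209 (np.int64(287), np.int64(294))
211 (np.int64(286), np.int64(294))
213 (np.int64(278), np.int64(294))
215 (np.int64(279), np.int64(295))
217 (np.int64(279), np.int64(294))
219 (np.int64(280), np.int64(294))
221 (np.int64(281), np.int64(292))
223 (np.int64(286), np.int64(286))
0.088 [0.5802 0.0327]
0.086 [0.5805 0.0308]
0.09 [0.5799 0.0346]
[287.6 216.6] [296.3 216.5] [287. 223.]
[283.7 181.9] [293.2 181.8] [283.  188.3]
```

The vial hangs upright with its underside at about (287,217) in the side view. That gives x=0.580, y=0.032, straight over the well as the same camera sees it, so I lower it.

>>> drive_tool:
  steps:
    - {"x": 0.2, "y": -0.01, "z": 0, "ax": 0, "ay": 0, "az": 0, "gripper": 0.8}
    - {"x": 0.3, "y": 0, "z": 0, "ax": 0, "ay": 0, "az": 0, "gripper": 0.8}
    - {"x": 0.25, "y": 0, "z": 0, "ax": 0, "ay": 0, "az": 0, "gripper": 0.8}
    - {"x": 0.15, "y": 0, "z": 0, "ax": 0, "ay": 0, "az": 0, "gripper": 0.8}
    - {"x": 0, "y": 0, "z": 0, "ax": 0, "ay": 0, "az": 0, "gripper": 0.8}

```text
clock: 9.02
tcp_pos: [0.5881, 0.0322, 0.0714]
ee_rot: [0.001, 0.708, -0.001, 0.706]
force: [-0.2, 0.5, -1.0]
finger_gap: 0.0323
```

```bash
python3 plan.py .5885 .0315 .055 90 1;python3 - <<'E'
from h import *
s=arm.get_state(); p=s["tcp_pos"]; print(p.round(4),s["force"].round(1),s["finger_gap"])
cv2.imwrite(f"pics/side9.png",arm.read_camera("side")[:,:,::-1])
S=cv2.imread('pics/side9.png')
cv2.imwrite('pics/c9.png',cv2.resize(S[180:280,240:344],(520,500)))
E
```

```text
dist mm [  0.4  -0.7 -16.4] rot deg [-0.1 -0.1  0. ]
{"x": 0.27, "y": -0.01, "z": 0.01, "ax": -0.001, "ay": -0.001, "az": 0.0}
[0.5881 0.0322 0.0714] [-0.2  0.5 -1. ] 0.03231322273401277
```

View pics/c9.png

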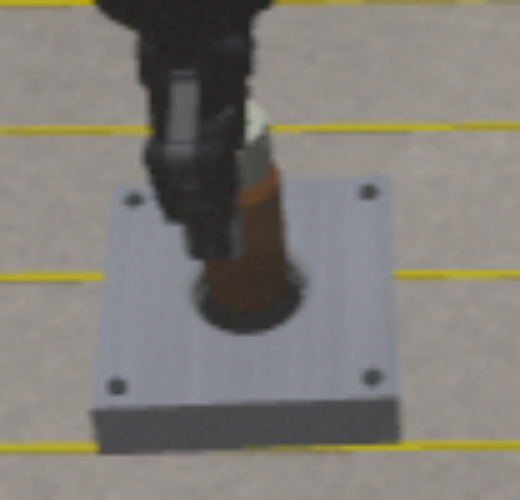

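The vial is at the mouth of the well and centred in it, at about (245,290) against (250,295) in the crop. I keep going down.

>>> drive_tool:
  steps:
    - {"x": 0.1, "y": -0.01, "z": 0, "ax": 0, "ay": 0, "az": 0, "gripper": 0.8}
    - {"x": 0.1, "y": 0, "z": 0, "ax": 0, "ay": 0, "az": 0, "gripper": 0.8}
    - {"x": 0.08, "y": 0, "z": 0, "ax": 0, "ay": 0, "az": 0, "gripper": 0.8}
    - {"x": 0, "y": 0, "z": 0, "ax": 0, "ay": 0, "az": 0, "gripper": 0.8}
    - {"x": 0, "y": 0, "z": 0, "ax": 0, "ay": 0, "az": 0, "gripper": 0.8}

```text
clock: 9.7
tcp_pos: [0.589, 0.0315, 0.0555]
ee_rot: [0.001, 0.707, -0.001, 0.707]
force: [0.2, 0.3, -1.0]
finger_gap: 0.0325
```

>>> drive_tool:
  steps:
    - {"x": 0.02, "y": 0, "z": 0, "ax": 0, "ay": 0, "az": 0, "gripper": 0.8}
    - {"x": 0.02, "y": 0, "z": 0, "ax": 0, "ay": 0, "az": 0, "gripper": 0.8}
    - {"x": 0, "y": 0, "z": 0, "ax": 0, "ay": 0, "az": 0, "gripper": 0.8}
    - {"x": 0, "y": 0, "z": 0, "ax": 0, "ay": 0, "az": 0, "gripper": 0.8}
    - {"x": 0, "y": 0, "z": 0, "ax": 0, "ay": 0, "az": 0, "gripper": 0.8}

```text
clock: 10.32
tcp_pos: [0.589, 0.0315, 0.0531]
ee_rot: [0.001, 0.707, -0.001, 0.707]
force: [-0.2, -0.1, -0.6]
finger_gap: 0.0326
```

Run:
```python
from h import *
s=arm.get_state(); p=s["tcp_pos"]; print(p.round(4),s["force"].round(1),s["finger_gap"])
cv2.imwrite(f"pics/side10.png",arm.read_camera("side")[:,:,::-1])
S=cv2.imread('pics/side10.png')
cv2.imwrite('pics/c10.png',cv2.resize(S[180:280,240:344],(520,500)))
```

```text
[0.589  0.0315 0.0531] [-0.2 -0.1 -0.6] 0.03257349031716155
```

View pics/c10.png

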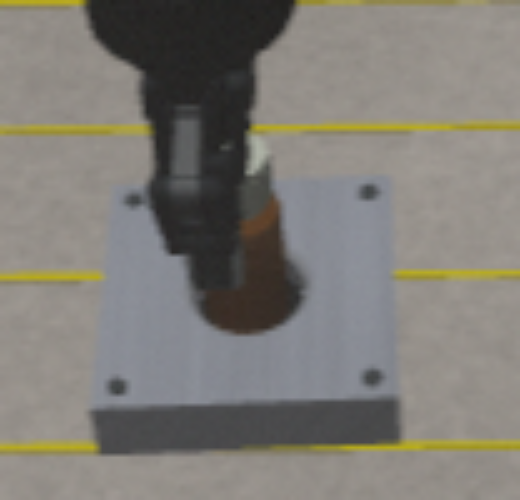

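>>> drive_tool:
  steps:
    - {"x": 0.02, "y": 0, "z": 0, "ax": 0, "ay": 0, "az": 0, "gripper": 0.8}
    - {"x": 0, "y": 0, "z": 0, "ax": 0, "ay": 0, "az": 0, "gripper": 0.8}
    - {"x": 0, "y": 0, "z": 0, "ax": 0, "ay": 0, "az": 0, "gripper": 0.8}
    - {"x": 0.01, "y": 0, "z": 0, "ax": 0, "ay": 0, "az": 0, "gripper": 0.8}
    - {"x": 0, "y": 0, "z": 0, "ax": 0, "ay": 0, "az": 0, "gripper": 0.8}

```text
clock: 11.0
tcp_pos: [0.5893, 0.0315, 0.0529]
ee_rot: [0.001, 0.707, -0.001, 0.708]
force: [-3.3, 0.7, 8.5]
finger_gap: 0.0327
```

There is contact with the floor (8.5 N). I open.

>>> drive_tool:
  steps:
    - {"x": -0.01, "y": 0, "z": 0, "ax": 0, "ay": 0, "az": 0, "gripper": 0.8}
    - {"x": 0, "y": 0, "z": 0, "ax": 0, "ay": 0, "az": 0, "gripper": 0.5}
    - {"x": 0, "y": 0, "z": 0, "ax": 0, "ay": 0, "az": 0, "gripper": 0.3}
    - {"x": 0, "y": 0, "z": 0, "ax": 0, "ay": 0, "az": 0, "gripper": 0.1}
    - {"x": 0, "y": 0, "z": 0, "ax": 0, "ay": 0, "az": 0, "gripper": 0}

```text
clock: 11.62
tcp_pos: [0.5889, 0.0315, 0.0517]
ee_rot: [0.001, 0.707, -0.001, 0.707]
force: [0.6, -0.5, 0.4]
finger_gap: 0.0858
```

>>> drive_tool:
  steps:
    - {"x": 0, "y": 0, "z": 0, "ax": 0, "ay": 0, "az": 0, "gripper": 0}
    - {"x": -0.1, "y": 0, "z": 0, "ax": 0, "ay": 0, "az": 0, "gripper": 0}
    - {"x": -0.3, "y": 0, "z": 0, "ax": 0, "ay": 0, "az": 0, "gripper": 0}
    - {"x": -0.5, "y": 0, "z": 0, "ax": 0, "ay": 0, "az": 0, "gripper": 0}
    - {"x": -0.6, "y": 0, "z": 0, "ax": 0, "ay": 0, "az": 0, "gripper": 0}

```text
clock: 12.25
tcp_pos: [0.5884, 0.0315, 0.1426]
ee_rot: [0.001, 0.708, -0.001, 0.707]
force: [0.5, 0.5, 0.2]
finger_gap: 0.0853
```

```bash
python3 plan.py .588 -.26 .24 90 10
python3 - <<'E'
from h import *
s=arm.get_state(); p=s["tcp_pos"]; print(p.round(4),s["force"].round(1),s["finger_gap"])
cv2.imwrite(f"pics/side11.png",arm.read_camera("side")[:,:,::-1])
S=cv2.imread('pics/side11.png')
cv2.imwrite('pics/c11.png',cv2.resize(S[80:280,210:370],(480,600)))
E
```

```text
dist mm [  -0.4 -291.5   97.4] rot deg [-0.1 -0.1  0. ]
{"x": -0.16, "y": -0.49, "z": -0.0, "ax": -0.0, "ay": -0.0, "az": 0.0}
{"x": -0.16, "y": -0.49, "z": -0.0, "ax": -0.0, "ay": -0.0, "az": 0.0}
{"x": -0.16, "y": -0.48, "z": -0.0, "ax": -0.0, "ay": -0.0, "az": 0.0}
{"x": -0.16, "y": -0.49, "z": -0.0, "ax": -0.0, "ay": -0.0, "az": 0.0}
{"x": -0.16, "y": -0.48, "z": -0.0, "ax": -0.0, "ay": -0.0, "az": 0.0}
{"x": -0.16, "y": -0.49, "z": -0.0, "ax": -0.0, "ay": -0.0, "az": 0.0}
{"x": -0.17, "y": -0.48, "z": -0.0, "ax": -0.0, "ay": -0.0, "az": 0.0}
{"x": -0.16, "y": -0.49, "z": -0.0, "ax": -0.0, "ay": -0.0, "az": 0.0}
{"x": -0.17, "y": -0.48, "z": -0.0, "ax": -0.0, "ay": -0.0, "az": 0.0}
{"x": -0.16, "y": -0.49, "z": -0.0, "ax": -0.001, "ay": -0.0, "az": 0.0}
[0.5884 0.0315 0.1426] [0.5 0.5 0.2] 0.08533596383875355
```

View pics/c11.png

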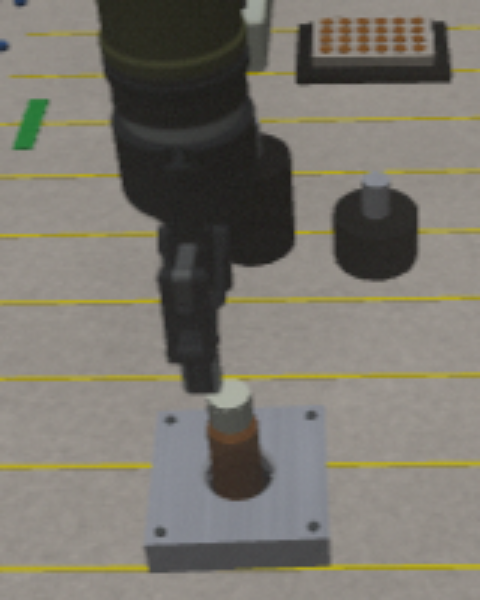

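The tall vial stands upright in the well, with its cap at crop (230,395), and the gripper is clear. Now the hood.

>>> drive_tool:
  steps:
    - {"x": -0.6, "y": 0, "z": 0, "ax": 0, "ay": 0, "az": 0, "gripper": 0}
    - {"x": -0.5, "y": -0.3, "z": 0, "ax": 0, "ay": 0, "az": 0, "gripper": 0}
    - {"x": -0.3, "y": -0.6, "z": 0, "ax": 0, "ay": 0, "az": 0, "gripper": 0}
    - {"x": 0, "y": -0.7, "z": 0, "ax": 0, "ay": 0, "az": 0, "gripper": 0}
    - {"x": 0, "y": -0.7, "z": 0, "ax": 0, "ay": 0, "az": 0, "gripper": 0}

```text
clock: 12.92
tcp_pos: [0.589, -0.1076, 0.2268]
ee_rot: [0.0, 0.707, -0.001, 0.708]
force: [0.9, 0.1, -0.2]
finger_gap: 0.0852
```

>>> drive_tool:
  steps:
    - {"x": 0, "y": -0.7, "z": 0, "ax": 0, "ay": 0, "az": 0, "gripper": 0}
    - {"x": 0, "y": -0.7, "z": 0, "ax": 0, "ay": 0, "az": 0, "gripper": 0}
    - {"x": 0, "y": -0.7, "z": 0, "ax": 0, "ay": 0, "az": 0, "gripper": 0}
    - {"x": 0, "y": -0.4, "z": 0, "ax": 0, "ay": 0, "az": 0, "gripper": 0}
    - {"x": 0, "y": 0, "z": 0, "ax": 0, "ay": 0, "az": 0, "gripper": 0}

```text
clock: 13.55
tcp_pos: [0.5883, -0.2578, 0.2258]
ee_rot: [0.002, 0.707, -0.001, 0.707]
force: [0.5, 0.1, 0.2]
finger_gap: 0.0855
```

```bash
python3 plan.py .588 -.2605 .15 90 5
python3 - <<'E'
from h import *
for n in("side","top"):
    cv2.imwrite(f"pics/{n}12.png",arm.read_camera(n)[:,:,::-1])
S=cv2.imread('pics/side12.png');T=cv2.imread('pics/top12.png')
cv2.imwrite('pics/c12.png',np.hstack([cv2.resize(S[60:260,240:380],(350,500)),cv2.resize(T[100:240,280:480],(450,500))]))
a=max(blobs(S,(270,185,310,240),lambda i:i.min(2)>150),key=lambda b:b[0][4]);print(a, plane("side",a[1],.106))
a=max(blobs(T,(285,150,330,195),lambda i:(i.min(2)>115)),key=lambda b:b[0][4]);print(a, plane("top",a[1],.106))
E
```

```text
dist mm [ -0.3  -2.7 -75.8] rot deg [-0.2  0.  -0. ]
{"x": 0.25, "y": -0.01, "z": -0.0, "ax": -0.0, "ay": 0.0, "az": -0.0}
{"x": 0.25, "y": -0.01, "z": -0.0, "ax": -0.0, "ay": 0.0, "az": -0.0}
{"x": 0.25, "y": -0.01, "z": -0.0, "ax": -0.0, "ay": 0.0, "az": -0.0}
{"x": 0.26, "y": -0.01, "z": -0.0, "ax": -0.001, "ay": 0.0, "az": -0.0}
{"x": 0.25, "y": -0.01, "z": -0.01, "ax": -0.0, "ay": 0.0, "az": -0.0}
(array([280, 207,  12,   9,  88]), array([285.63636364, 210.78409091])) [0.58122848 0.03286204]
(array([303, 160,  13,  13, 129]), array([308.86046512, 165.87596899])) [0.58138125 0.03122927]
```

View pics/c12.png

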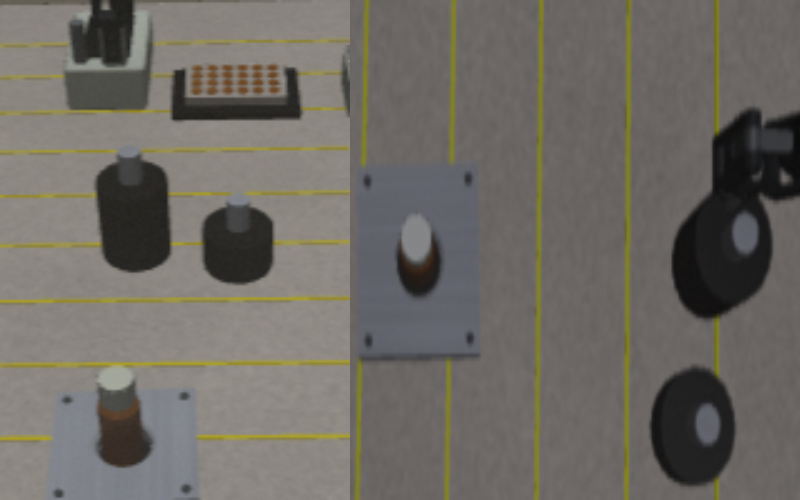

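Run:
```python
from h import *
p=arm.get_state()["tcp_pos"]
for n in("side","top"):
    for d in((0,0,0),(0,.05,.013),(0,-.05,.013),(0,.05,.04)): print(n,d,proj(n,p+d).round(1))
S=cv2.imread('pics/side12.png');T=cv2.imread('pics/top12.png')
cv2.imwrite('pics/c12b.png',np.hstack([cv2.resize(S[40:140,250:330],(400,500)),cv2.resize(T[110:210,420:500],(400,500))]))
```

```text
side (0, 0, 0) [287.4  80.9]
side (0, 0.05, 0.013) [285.3  86.6]
side (0, -0.05, 0.013) [288.4  65.3]
side (0, 0.05, 0.04) [284.3  74.8]
top (0, 0, 0) [472.  154.6]
top (0, 0.05, 0.013) [445.4 152.4]
top (0, -0.05, 0.013) [504.2 153.8]
top (0, 0.05, 0.04) [450.3 149.2]
```

View pics/c12b.png

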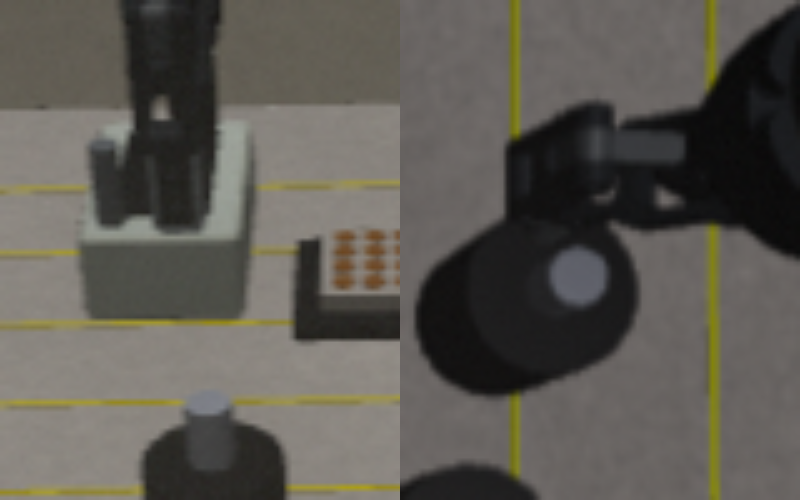

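The near fingertip shows at side (285.6,85) against a predicted (285.3,86.6), so the reported TCP agrees. I come down towards the knob.

>>> drive_tool:
  steps:
    - {"x": 0.2, "y": -0.04, "z": 0, "ax": -0.001, "ay": 0, "az": 0, "gripper": 0}
    - {"x": 0.3, "y": 0, "z": 0, "ax": 0, "ay": 0, "az": 0, "gripper": 0}
    - {"x": 0.35, "y": 0, "z": 0, "ax": 0, "ay": 0, "az": 0, "gripper": 0}
    - {"x": 0.3, "y": 0, "z": 0, "ax": 0, "ay": 0, "az": 0, "gripper": 0}
    - {"x": 0, "y": 0, "z": 0, "ax": 0, "ay": 0, "az": 0, "gripper": 0}

```text
clock: 14.28
tcp_pos: [0.5869, -0.2572, 0.1547]
ee_rot: [-0.0, 0.709, 0.002, 0.706]
force: [0.9, -0.8, -0.3]
finger_gap: 0.0852
```

```bash
python3 plan.py .588 -.2605 .094 90 5
python3 - <<'E'
from h import *
for n in("side","top"):
    cv2.imwrite(f"pics/{n}13.png",arm.read_camera(n)[:,:,::-1])
S=cv2.imread('pics/side13.png');T=cv2.imread('pics/top13.png')
cv2.imwrite('pics/c13.png',np.hstack([cv2.resize(S[60:180,250:346],(400,500)),cv2.resize(T[110:210,420:500],(400,500))]))
E
```

```text
dist mm [  1.1  -3.3 -60.7] rot deg [ 0.2 -0.2 -0.1]
{"x": 0.2, "y": -0.01, "z": 0.0, "ax": 0.0, "ay": -0.0, "az": -0.0}
{"x": 0.2, "y": -0.01, "z": 0.01, "ax": 0.0, "ay": -0.0, "az": -0.0}
{"x": 0.2, "y": -0.01, "z": 0.0, "ax": 0.0, "ay": -0.0, "az": -0.0}
{"x": 0.21, "y": -0.01, "z": 0.01, "ax": 0.0, "ay": -0.001, "az": -0.0}
{"x": 0.2, "y": -0.02, "z": 0.0, "ax": 0.001, "ay": -0.0, "az": -0.001}
```

View pics/c13.png

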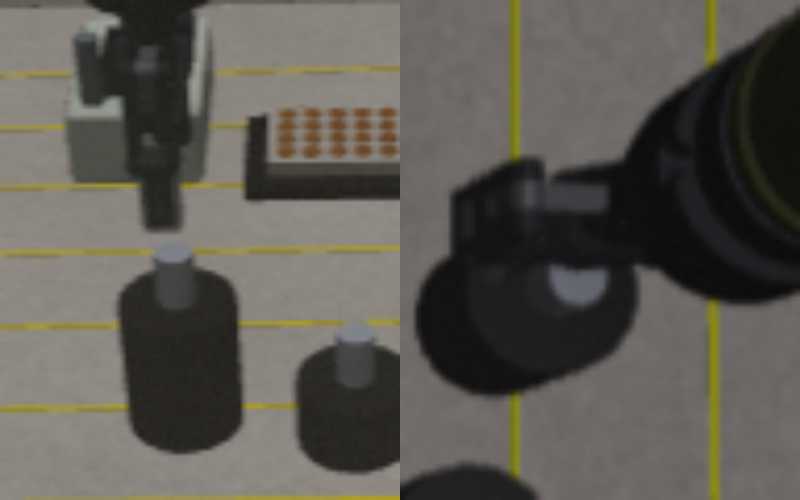

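The finger is at side (288,115), which gives x≈0.587, so it is lined up with the knob. I lower onto it.

>>> drive_tool:
  steps:
    - {"x": 0, "y": -0.05, "z": 0.02, "ax": 0.001, "ay": -0.001, "az": 0, "gripper": 0}
    - {"x": 0.3, "y": 0, "z": 0, "ax": 0, "ay": 0, "az": 0, "gripper": 0}
    - {"x": 0.3, "y": 0, "z": 0, "ax": 0, "ay": 0, "az": 0, "gripper": 0}
    - {"x": 0.3, "y": 0, "z": 0, "ax": 0, "ay": 0, "az": 0, "gripper": 0}
    - {"x": 0, "y": 0, "z": 0, "ax": 0, "ay": 0, "az": 0, "gripper": 0}

```text
clock: 15.0
tcp_pos: [0.5891, -0.2618, 0.1022]
ee_rot: [0.001, 0.707, -0.0, 0.708]
force: [-0.1, -0.6, 0.1]
finger_gap: 0.0855
```

```bash
python3 plan.py .588 -.2605 .094 90 1
python3 - <<'E'
from h import *
for n in("side","top"):
    cv2.imwrite(f"pics/{n}14.png",arm.read_camera(n)[:,:,::-1])
S=cv2.imread('pics/side14.png');T=cv2.imread('pics/top14.png')
cv2.imwrite('pics/c14.png',np.hstack([cv2.resize(S[60:180,250:346],(400,500)),cv2.resize(T[110:210,420:500],(400,500))]))
E
```

```text
dist mm [-1.1  1.3 -8.2] rot deg [-0.1  0.1 -0. ]
{"x": 0.14, "y": 0.02, "z": -0.02, "ax": -0.001, "ay": 0.0, "az": -0.0}
```

View pics/c14.png

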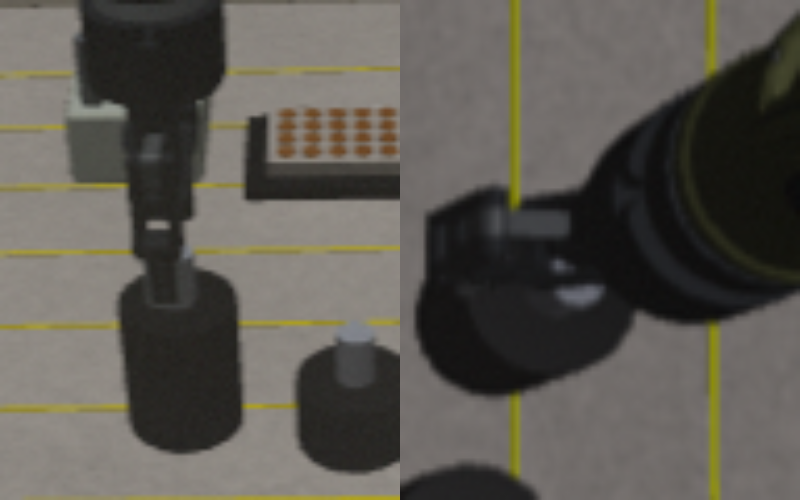

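>>> drive_tool:
  steps:
    - {"x": 0.13, "y": 0.02, "z": -0.02, "ax": 0, "ay": 0, "az": 0, "gripper": 0.2}
    - {"x": 0, "y": 0, "z": 0, "ax": 0, "ay": 0, "az": 0, "gripper": 0.5}
    - {"x": 0, "y": 0, "z": 0, "ax": 0, "ay": 0, "az": 0, "gripper": 0.7}
    - {"x": 0, "y": 0, "z": 0, "ax": 0, "ay": 0, "az": 0, "gripper": 0.9}
    - {"x": 0, "y": 0, "z": 0, "ax": 0, "ay": 0, "az": 0, "gripper": 0.9}
  squeeze: 50

```text
clock: 15.72
tcp_pos: [0.5889, -0.2607, 0.0955]
ee_rot: [0.001, 0.706, -0.001, 0.708]
force: [0.1, 0.8, 2.4]
finger_gap: 0.0223
```

>>> drive_tool:
  steps:
    - {"x": 0, "y": 0, "z": 0, "ax": 0, "ay": 0, "az": 0, "gripper": 0.9}
    - {"x": 0, "y": 0, "z": 0, "ax": 0, "ay": 0, "az": 0, "gripper": 0.9}
    - {"x": 0, "y": 0, "z": 0, "ax": 0, "ay": 0, "az": 0, "gripper": 0.9}
    - {"x": 0, "y": 0, "z": 0, "ax": 0, "ay": 0, "az": 0, "gripper": 0.9}
    - {"x": 0, "y": 0, "z": 0, "ax": 0, "ay": 0, "az": 0, "gripper": 0.9}

```text
clock: 16.35
tcp_pos: [0.5889, -0.2607, 0.0955]
ee_rot: [0.001, 0.706, -0.001, 0.708]
force: [-0.2, 1.5, 5.8]
finger_gap: 0.0223
```

>>> drive_tool:
  steps:
    - {"x": -0.15, "y": 0, "z": 0, "ax": 0, "ay": 0, "az": 0, "gripper": 0.9}
    - {"x": -0.4, "y": 0, "z": 0, "ax": 0, "ay": 0, "az": 0, "gripper": 0.9}
    - {"x": -0.6, "y": 0, "z": 0, "ax": 0, "ay": 0, "az": 0, "gripper": 0.9}
    - {"x": -0.6, "y": 0, "z": 0, "ax": 0, "ay": 0, "az": 0, "gripper": 0.9}
    - {"x": -0.6, "y": 0, "z": 0, "ax": 0, "ay": 0, "az": 0, "gripper": 0.9}

```text
clock: 16.98
tcp_pos: [0.5875, -0.2609, 0.2367]
ee_rot: [0.001, 0.707, -0.001, 0.708]
force: [0.0, -0.0, 0.1]
finger_gap: 0.0222
```

>>> drive_tool:
  steps:
    - {"x": -0.3, "y": 0.1, "z": -0.01, "ax": 0, "ay": 0, "az": 0, "gripper": 0.9}
    - {"x": 0, "y": 0.3, "z": -0.01, "ax": 0, "ay": 0, "az": 0, "gripper": 0.9}
    - {"x": 0, "y": 0.4, "z": -0.01, "ax": 0, "ay": 0, "az": 0, "gripper": 0.9}
    - {"x": 0, "y": 0.3, "z": -0.01, "ax": 0, "ay": 0, "az": 0, "gripper": 0.9}
    - {"x": 0, "y": 0.1, "z": 0, "ax": 0, "ay": 0, "az": 0, "gripper": 0.9}

```text
clock: 17.6
tcp_pos: [0.5853, -0.1866, 0.2533]
ee_rot: [0.0, 0.707, 0.0, 0.708]
force: [0.2, -0.2, -1.8]
finger_gap: 0.0226
```

```bash
python3 plan.py .581 .0305 .245 90 8
python3 - <<'E'
from h import *
for n in("side","top"):
    cv2.imwrite(f"pics/{n}15.png",arm.read_camera(n)[:,:,::-1])
S=cv2.imread('pics/side15.png');T=cv2.imread('pics/top15.png')
cv2.imwrite('pics/c15.png',np.hstack([cv2.resize(S[0:270,230:446],(400,500)),cv2.resize(T[100:240,360:472],(400,500))]))
E
```

```text
dist mm [ -4.3 217.1  -8.3] rot deg [ 0.   0.1 -0. ]
{"x": 0.02, "y": 0.45, "z": -0.01, "ax": 0.0, "ay": 0.0, "az": -0.0}
{"x": 0.02, "y": 0.45, "z": -0.01, "ax": 0.0, "ay": 0.0, "az": -0.0}
{"x": 0.02, "y": 0.45, "z": -0.01, "ax": 0.0, "ay": 0.0, "az": -0.0}
{"x": 0.02, "y": 0.45, "z": -0.01, "ax": 0.0, "ay": 0.0, "az": -0.0}
{"x": 0.01, "y": 0.45, "z": -0.01, "ax": 0.0, "ay": 0.0, "az": -0.0}
{"x": 0.02, "y": 0.46, "z": -0.01, "ax": 0.0, "ay": 0.0, "az": -0.0}
{"x": 0.01, "y": 0.45, "z": -0.01, "ax": 0.0, "ay": 0.0, "az": -0.0}
{"x": 0.02, "y": 0.46, "z": -0.0, "ax": 0.0, "ay": 0.0, "az": -0.0}
```

View pics/c15.png

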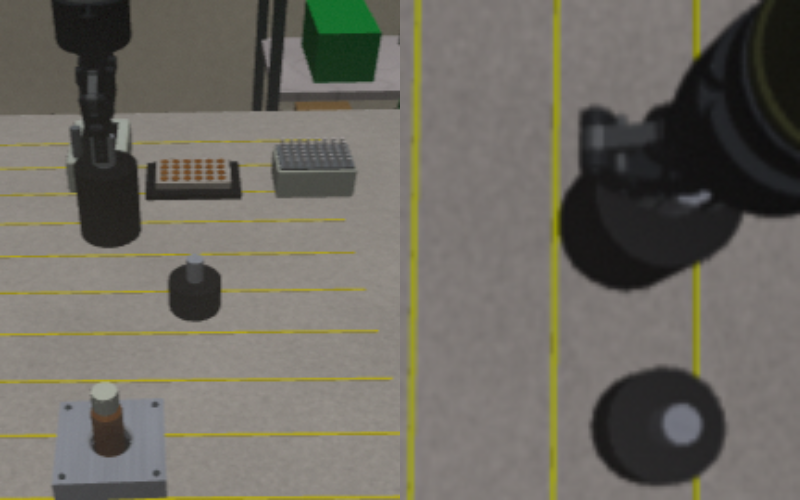

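The hood is lifted and hangs level, at about (110,195) in the left crop. I carry it over the well.

>>> drive_tool:
  steps:
    - {"x": 0, "y": 0.2, "z": 0, "ax": 0, "ay": 0, "az": 0, "gripper": 0.9}
    - {"x": 0, "y": 0.4, "z": -0.01, "ax": 0, "ay": 0, "az": 0, "gripper": 0.9}
    - {"x": 0, "y": 0.5, "z": -0.01, "ax": 0, "ay": 0, "az": 0, "gripper": 0.9}
    - {"x": 0, "y": 0.5, "z": -0.01, "ax": 0, "ay": 0, "az": 0, "gripper": 0.9}
    - {"x": 0, "y": 0.5, "z": -0.01, "ax": 0, "ay": 0, "az": 0, "gripper": 0.9}

```text
clock: 18.32
tcp_pos: [0.5837, -0.0618, 0.2541]
ee_rot: [0.001, 0.706, -0.001, 0.708]
force: [-0.2, -0.1, -1.2]
finger_gap: 0.0224
```

>>> drive_tool:
  steps:
    - {"x": 0, "y": 0.5, "z": -0.01, "ax": 0, "ay": 0, "az": 0, "gripper": 0.9}
    - {"x": 0, "y": 0.5, "z": -0.01, "ax": 0, "ay": 0, "az": 0, "gripper": 0.9}
    - {"x": 0, "y": 0.4, "z": 0, "ax": 0, "ay": 0, "az": 0, "gripper": 0.9}
    - {"x": 0, "y": 0.15, "z": 0, "ax": 0, "ay": 0, "az": 0, "gripper": 0.9}
    - {"x": 0, "y": 0, "z": 0, "ax": 0, "ay": 0, "az": 0, "gripper": 0.9}

```text
clock: 18.95
tcp_pos: [0.5827, 0.0304, 0.2541]
ee_rot: [0.0, 0.706, -0.001, 0.708]
force: [-0.3, -0.2, -2.1]
finger_gap: 0.022
```

```bash
python3 plan.py .581 .0308 .245 90 1
```

```text
dist mm [-1.7  0.4 -9.1] rot deg [-0.1  0.2  0. ]
{"x": 0.15, "y": 0.01, "z": -0.03, "ax": -0.0, "ay": 0.001, "az": 0.0}
```

>>> drive_tool:
  steps:
    - {"x": 0.1, "y": 0.01, "z": -0.03, "ax": 0, "ay": 0.001, "az": 0, "gripper": 0.9}
    - {"x": 0.2, "y": 0, "z": 0, "ax": 0, "ay": 0, "az": 0, "gripper": 0.9}
    - {"x": 0.2, "y": 0, "z": 0, "ax": 0, "ay": 0, "az": 0, "gripper": 0.9}
    - {"x": 0.1, "y": 0, "z": 0, "ax": 0, "ay": 0, "az": 0, "gripper": 0.9}
    - {"x": 0, "y": 0, "z": 0, "ax": 0, "ay": 0, "az": 0, "gripper": 0.9}

```text
clock: 19.58
tcp_pos: [0.5803, 0.0307, 0.2172]
ee_rot: [0.001, 0.708, -0.001, 0.707]
force: [1.0, -0.1, -1.0]
finger_gap: 0.0226
```

```bash
python3 plan.py .581 .0308 .150 90 1
python3 - <<'E'
from h import *
p=arm.get_state()["tcp_pos"]
cv2.imwrite("pics/side16.png",arm.read_camera("side")[:,:,::-1])
S=cv2.imread('pics/side16.png')
cv2.imwrite('pics/c16.png',cv2.resize(S[130:280,230:350],(480,600)))
i=S.astype(int)
for r in range(170,230,5):
    c=[k for k in range(255,325) if i[r,k].max()<70]; print(r,(min(c),max(c)) if c else None)
b=p[2]-.0955
for z in(b,b+.088): print(z.round(3),[proj("side",(.580+dx,.031+dy,z)).round(1) for dx,dy in((0,0),(-.036,0),(.036,0),(0,.036))])
E
```

```text
dist mm [  0.7   0.1 -67.2] rot deg [-0.1 -0.1  0. ]
{"x": 1.12, "y": 0.0, "z": 0.01, "ax": -0.001, "ay": -0.001, "az": 0.0}
170 (263, 302)
175 (263, 302)
180 (264, 303)
185 (265, 303)
190 (265, 303)
195 (266, 304)
200 (267, 304)
205 (268, 304)
210 (269, 302)
215 (274, 296)
220 (267, 267)
225 (294, 295)
0.122 [array([285.7, 204.3]), array([304.7, 204.1]), array([266.7, 204.4]), array([284.3, 218.1])]
0.21 [array([281.7, 168.3]), array([302.3, 168.1]), array([261.1, 168.5]), array([280., 182.])]
```

View pics/c16.png

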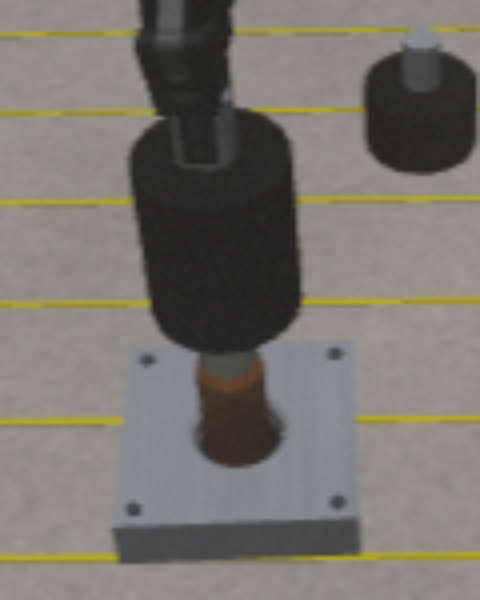

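The hood is centred over the vial: its side edges at row 204 are 268 to 304, against a predicted 267 to 305 for the well axis. I lower it.

>>> drive_tool:
  steps:
    - {"x": 0.1, "y": 0, "z": 0.01, "ax": 0, "ay": 0, "az": 0, "gripper": 0.9}
    - {"x": 0.25, "y": 0, "z": 0, "ax": 0, "ay": 0, "az": 0, "gripper": 0.9}
    - {"x": 0.25, "y": 0, "z": 0, "ax": 0, "ay": 0, "az": 0, "gripper": 0.9}
    - {"x": 0.2, "y": 0, "z": 0, "ax": 0, "ay": 0, "az": 0, "gripper": 0.9}
    - {"x": 0, "y": 0, "z": 0, "ax": 0, "ay": 0, "az": 0, "gripper": 0.9}

```text
clock: 20.25
tcp_pos: [0.5803, 0.0308, 0.1684]
ee_rot: [0.001, 0.708, -0.001, 0.706]
force: [0.3, 0.2, -1.8]
finger_gap: 0.0225
```

>>> drive_tool:
  steps:
    - {"x": 0.15, "y": 0, "z": 0, "ax": 0, "ay": 0, "az": 0, "gripper": 0.9}
    - {"x": 0.2, "y": 0, "z": 0, "ax": 0, "ay": 0, "az": 0, "gripper": 0.9}
    - {"x": 0.15, "y": 0, "z": 0, "ax": 0, "ay": 0, "az": 0, "gripper": 0.9}
    - {"x": 0, "y": 0, "z": 0, "ax": 0, "ay": 0, "az": 0, "gripper": 0.9}
    - {"x": 0, "y": 0, "z": 0, "ax": 0, "ay": 0, "az": 0, "gripper": 0.9}

```text
clock: 20.88
tcp_pos: [0.5817, 0.0309, 0.1402]
ee_rot: [0.001, 0.707, -0.001, 0.707]
force: [0.3, -0.0, -0.8]
finger_gap: 0.0225
```

>>> drive_tool:
  steps:
    - {"x": 0.1, "y": 0, "z": -0.01, "ax": 0, "ay": 0, "az": 0, "gripper": 0.9}
    - {"x": 0.07, "y": 0, "z": 0, "ax": 0, "ay": 0, "az": 0, "gripper": 0.9}
    - {"x": 0.03, "y": 0, "z": 0, "ax": 0, "ay": 0, "az": 0, "gripper": 0.9}
    - {"x": 0, "y": 0, "z": 0, "ax": 0, "ay": 0, "az": 0, "gripper": 0.9}
    - {"x": 0, "y": 0, "z": 0, "ax": 0, "ay": 0, "az": 0, "gripper": 0.9}

```text
clock: 21.5
tcp_pos: [0.581, 0.0309, 0.1282]
ee_rot: [0.001, 0.707, -0.001, 0.707]
force: [0.1, 0.0, -0.6]
finger_gap: 0.0222
```

Run:
```python
from h import *
s=arm.get_state();print(s["tcp_pos"].round(4),s["force"].round(1))
cv2.imwrite("pics/side17.png",arm.read_camera("side")[:,:,::-1])
S=cv2.imread('pics/side17.png')
cv2.imwrite('pics/c17.png',cv2.resize(S[130:280,230:350],(480,600)))
```

```text
[0.581  0.0309 0.1282] [ 0.1  0.  -0.6]
```

View pics/c17.png

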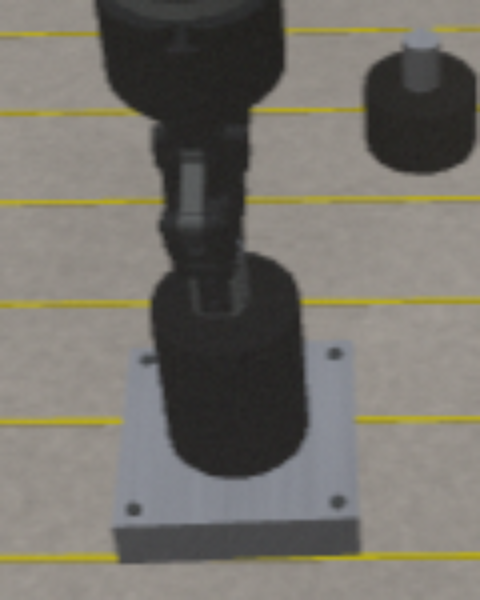

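The hood is over the vial and a few mm above the block. I ease it down to contact.

>>> drive_tool:
  steps:
    - {"x": 0.02, "y": 0, "z": 0, "ax": 0, "ay": 0, "az": 0, "gripper": 0.9}
    - {"x": 0.02, "y": 0, "z": 0, "ax": 0, "ay": 0, "az": 0, "gripper": 0.9}
    - {"x": 0.01, "y": 0, "z": 0, "ax": 0, "ay": 0, "az": 0, "gripper": 0.9}
    - {"x": 0, "y": 0, "z": 0, "ax": 0, "ay": 0, "az": 0, "gripper": 0.9}
    - {"x": 0, "y": 0, "z": 0, "ax": 0, "ay": 0, "az": 0, "gripper": 0.9}

```text
clock: 22.18
tcp_pos: [0.581, 0.0309, 0.1255]
ee_rot: [0.001, 0.707, -0.001, 0.707]
force: [-1.3, 0.5, 3.6]
finger_gap: 0.0224
```

Contact comes exactly at the expected height (0.1255). I release.

>>> drive_tool:
  steps:
    - {"x": 0, "y": 0, "z": 0, "ax": 0, "ay": 0, "az": 0, "gripper": 0.7}
    - {"x": 0, "y": 0, "z": 0, "ax": 0, "ay": 0, "az": 0, "gripper": 0.4}
    - {"x": 0, "y": 0, "z": 0, "ax": 0, "ay": 0, "az": 0, "gripper": 0.1}
    - {"x": 0, "y": 0, "z": 0, "ax": 0, "ay": 0, "az": 0, "gripper": 0}
    - {"x": 0, "y": 0, "z": 0, "ax": 0, "ay": 0, "az": 0, "gripper": 0}

```text
clock: 22.8
tcp_pos: [0.5809, 0.0309, 0.125]
ee_rot: [0.001, 0.707, -0.001, 0.707]
force: [0.6, 0.1, -0.0]
finger_gap: 0.0854
```

>>> drive_tool:
  steps:
    - {"x": -0.1, "y": 0, "z": 0, "ax": 0, "ay": 0, "az": 0, "gripper": 0}
    - {"x": -0.3, "y": 0, "z": 0, "ax": 0, "ay": 0, "az": 0, "gripper": 0}
    - {"x": -0.5, "y": 0, "z": 0, "ax": 0, "ay": 0, "az": 0, "gripper": 0}
    - {"x": -0.5, "y": 0, "z": -0.3, "ax": 0, "ay": 0, "az": 0, "gripper": 0}
    - {"x": -0.2, "y": 0, "z": -0.7, "ax": 0, "ay": 0, "az": 0, "gripper": 0}

```text
clock: 23.42
tcp_pos: [0.5231, 0.0311, 0.2234]
ee_rot: [0.001, 0.705, -0.001, 0.709]
force: [-0.9, 0.1, -0.0]
finger_gap: 0.0854
```

>>> drive_tool:
  steps:
    - {"x": 0, "y": 0, "z": -0.7, "ax": 0, "ay": 0, "az": 0, "gripper": 0}
    - {"x": 0, "y": 0, "z": -0.7, "ax": 0, "ay": 0, "az": 0, "gripper": 0}
    - {"x": 0, "y": 0, "z": -0.7, "ax": 0, "ay": 0, "az": 0, "gripper": 0}
    - {"x": 0, "y": 0, "z": -0.3, "ax": 0, "ay": 0, "az": 0, "gripper": 0}
    - {"x": 0, "y": 0, "z": 0, "ax": 0, "ay": 0, "az": 0, "gripper": 0}

```text
clock: 24.05
tcp_pos: [0.3768, 0.0313, 0.2217]
ee_rot: [0.001, 0.706, -0.001, 0.708]
force: [-0.0, -0.3, -1.0]
finger_gap: 0.0853
```

Run:
```python
from h import *
s=arm.get_state();print(s["tcp_pos"].round(4),s["force"].round(1),s["qvel"].round(3))
for n in("side","top"):
    cv2.imwrite(f"pics/{n}18.png",arm.read_camera(n)[:,:,::-1])
S=cv2.imread('pics/side18.png');T=cv2.imread('pics/top18.png')
cv2.imwrite('pics/c18.png',np.hstack([cv2.resize(S[130:380,230:430],(400,500)),cv2.resize(T[100:300,180:340],(400,500))]))
a=blobs(S,(270,165,300,210),lambda i:(i[...,0]>120)&(i[...,0]-i[...,2]>3));print(a)
b=blobs(T,(285,140,335,190),lambda i:(i.min(2)>60));print(b)
```

```text
[0.3768 0.0313 0.2217] [-0.  -0.3 -1. ] [-0.002  0.039  0.045 -0.027 -0.001 -0.   ]
[(array([279, 190,  12,   8,  75]), array([284.38666667, 193.25333333]))]
[(array([ 285,  140,   50,   50, 1364]), array([309.80645161, 162.04765396])), (array([303, 157,  12,  13, 119]), array([308.38655462, 163.19327731]))]
```

View pics/c18.png

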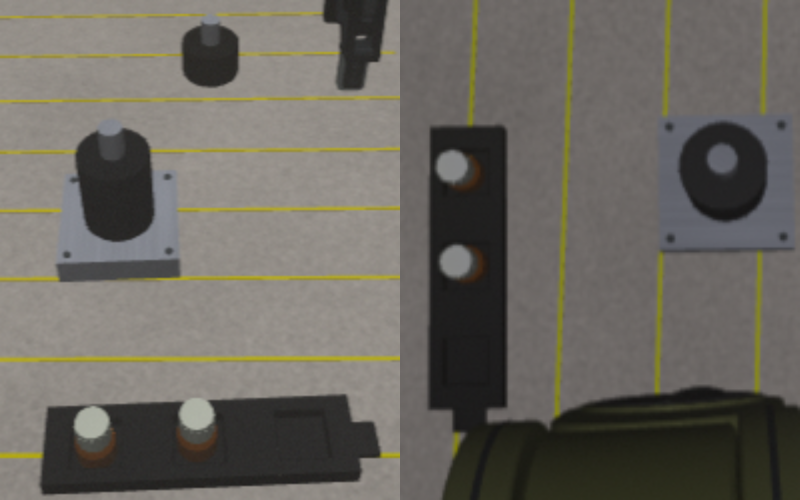

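Run:
```python
from h import *
a,b=(284.4,193.2),(308.4,163.2)
print(tri(a,b).round(4),plane("side",a,.152).round(4),plane("top",b,.152).round(4))
arm.job_done()
```

```text
[0.5797 0.0309 0.1501] [0.5798 0.0328] [0.579  0.0308]
the job is handed in; nothing more can be done
```

The tall amber vial is standing in the well with the tall black hood flat on the block over it. The gripper has let go of both and is clear. I handed the job in at about 24 s of the 67 s; it reports no verdict.

- **Vial:** I set it down to light contact with the well floor (8.5 N) and released it. Its cap then measured (0.581, 0.031–0.033) against the well at (0.580, 0.031), and it stood upright. This was checked before the hood went on and not since, because the hood hides it.
- **Hood:** Contact came at 3.6 N, exactly at the expected height. After release the two cameras together put the knob's top at (0.580, 0.031, 0.150), within about 1 mm of the well's centre and 2 mm below the expected 0.152. The hood looks flat and upright in both views.
- **Bystanders:** The short vials and the short hood look unmoved in the last pictures, judged by eye only.

Some readings disagreed:
- **Heights:** Heights measured from the two cameras came out about 2 mm low throughout, which is the stated calibration error.
- **Vial grip:** While I was lining up on the vial, the finger position in the side view read 4–8 mm off the reported arm position. I followed it, so the pads gripped the vial about 8 mm off-centre; it held. I then placed the vial by where the camera saw it.
- **Refused command:** One move command was refused for missing keys and had no effect.

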